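# Turn a tray of drawer knobs over into an empty tray

## Robot

A 7-joint arm with a two-finger parallel gripper is mounted at the origin on the work surface. World frame = base frame: x ahead of the robot, y to its left, z up, the work surface at z = 0. Lengths are in mm, angles in rad, forces in N, time in s.
With the tool pointing down it reaches from about 425 to 800 mm from the base axis. Payload 8.3 kg.
Tool frame: the origin (TCP) lies between the finger pads; the fingertips stand ahead of it and the grasp point (between the pads) lies 3 mm ahead of it (manip.finger_overhang is the y of the fingertips in the tool frame, in mm); y points along the fingers, x is the direction in which the jaws open and shut, and the axes are right-handed (so a half turn about y gives the same grasp; the last joint's range is limited). The gripper opens to 85 mm and grips with 20 to 120 N. Pads are 22 mm wide; open, the fingers measure 114 mm over their backs; the gripper's body (76 mm by 85 mm) begins 54 mm behind the grasp point. The pads swing forward as they close: fully open they stand 13 mm farther back than shut.
Start: joints at [-1.194, 0.383, 0.016, 1.37, -0.006, 1.388, -0.046], TCP at [266.049, 565.529, 253.279] pointing down, gripper open.
Joint ranges: [-2.95, 2.95], [-0.25, 2.06], [-1.52, 1.56], [0.18, 2.33], [-1.44, 4.58], [0.02, 2.06], [-3.01, 3.01]. Speed limits (rad/s): [2.39, 2.39, 3.01, 3.01, 3.14, 3.14, 3.14].

## Interface

Orientations are given as a unit quaternion [x, y, z, w].
In Python, from station import manip gives the robot as it stands.
- The arm moves only by the shell command python3 -m pendant 'ROWS' [OPENING]. ROWS is JSON, a list of rows, each an object of numbers: "dx", "dy", "dz": the shift along the tool's x, y, z in cm; "turn": the turn about the tool's y in degrees. A call has 1 to 8 rows; each row is the pose to reach, as a shift and turn from the pose commanded when the call began, along the tool's axes at that moment; what a row does not reach only later rows make up. A row lasts 1/12 s, in which the tool goes at most 41.7 mm and 7.16 degrees, less where a joint would pass 70% of its speed; a pose out of reach is approached as far as the arm can. A call with a gripper value outside its range is refused whole. OPENING is the closure, from -1 (fully open) to 1 (shut), set as the call begins (- or left out, the last holds). The fingers move at their own pace and stop on an object; the grip force is fixed at half the most. Time passes only in rows, so rows that repeat a pose let the fingers close. It gives the time, the measured TCP pose, the force and the opening at its end, in the units of the state.
- manip.state(): the state, without advancing time (a new reading comes with each control period).
- manip.read_camera(name): name is "scene" or "top" or "wrist"; returns a dict with "img" (480x640x3 uint8, red, green, blue), "fx", "fy", "cx", "cy" (pixels), "R" (3x3) and "t" (3): a world point X has camera coordinates R X + t. Camera axes: x right, y down, z forward; pixel columns grow to the right and rows downward; lengths in mm; the calibration is good to about 2 mm. A picture is of the moment at which its call begins. There is no depth.
- manip.job_done(): hands the job in, once; it reports no verdict.
The state is a dict: "t": time; "qpos": joint angles; "dq": joint speeds; "joint_torque": joint torques, N m; "position": TCP position; "orientation": TCP orientation; "wrist_force": force on the tool from outside, world axes, zero at the start; "wrist_torque": the same for the moment, N m; "width": finger opening in mm.
Only numpy, scipy, OpenCV 4.12 (cv2) and the standard library are available. Lean on these libraries where they do the work, as an engineer would, in place of code of your own. Each camera call takes 0.05 s, during which the arm holds its last target.

## Task

Turn the whole tray of maple drawer knobs over at once so their backs can be finished: lay the empty dark wooden tray of the same length face-down, just as it lies on the bench, squarely on top of the loaded tray in the hinged turnover jig and let go of it. Then take the jig's steel bar and swing the leaf right over until it lies flat on the other side, so that all three knobs end upside down in the other tray, and let go, leaving the jig folded over like that.

Things in the scene. Friction and masses are not known exactly. Their poses are not given: they have to be found in the camera images.
- empty_tray: loose empty three-pocket tray of dark wood, 158 (x) by 56 (y) by 19 mm high, 120 g, face-down on the bench: pockets (46 mm square, 14 deep, walls 5) open downwards. Origin at the centre of its open face (underside at the start), z up through its plain back. Grip it from above across its 56 mm width. A shorter, 107 mm tray on the jig's other side does not match; they may be either way about.
- nest (a point): centre of the open top of the loaded tray (same size), fixed on the jig's hinged leaf; 44 mm above the bench. x along tray and hinge, y level towards the bar, z up out of the pockets. Knobs lie 1 mm below it. The other tray's open face goes here, 5 mm play along x between flared end cheeks (28 mm up); two stops 21 mm up, near its ends, leave 1.5 mm towards the hinge; a tray laid too far out slides back
- hinge (a point): middle of the leaf's hinge line, along x, 45 mm above the bench; nest lies 54 mm from it in y, bar 145 mm. The fixed jig's leaf (350 g with its tray) turns about it by 180 degrees, from flat on the +y side, up and over, to flat on the -y side against a stop; nearly free, it falls if let go
- fork (a point): middle of the top edge of a two-armed wooden fork, 89 mm above the same hinge line, standing nearly upright (leaning up to 0.12 rad to the trays), 20 mm beyond it; open over 98 mm between the arms above a low crosspiece. On a stiff hinge: the rising trays meet it and push it down ahead of them (about 3 N at the bar), so it keeps them shut together. Needs no handling
- bar (a point): middle of the round steel bar, 12 mm thick, 120 long, at the leaf's outer edge; x along it. 45 mm above the bench, 53 mm clear of the leaf, joined to it by rods 55 mm either side of the middle. Pinched from above across its thickness it turns between the fingers, so the gripper can stay pointing down while carrying it round the half circle (radius 145 mm) to the same height on the other side
- knob0: turned maple drawer knob, a disc 36 mm across and 13 mm tall with a bevelled top, about 12 g, lying loose in one pocket of the loaded tray (10 mm of play). Origin at the centre of its wide flat face, which is underneath at the start; z is up out of that face, so z points down once it is turned over
- knob1: turned maple drawer knob, a disc 36 mm across and 13 mm tall with a bevelled top, about 12 g, lying loose in one pocket of the loaded tray (10 mm of play). Origin at the centre of its wide flat face, which is underneath at the start; z is up out of that face, so z points down once it is turned over
- knob2: turned maple drawer knob, a disc 36 mm across and 13 mm tall with a bevelled top, about 12 g, lying loose in one pocket of the loaded tray (10 mm of play). Origin at the centre of its wide flat face, which is underneath at the start; z is up out of that face, so z points down once it is turned over
There are look-alikes about, which are no part of the job. What is shaped like the knob0 but white is not meant.

How it is judged:
By the outcome, as a careful person would: the job done as asked, in the order asked, and still so for the second after the job is handed in, with the robot touching nothing.
It also fails if it takes over 67 s, if anything falls off the work surface, if the arm or the gripper's body presses on something with over 40 N, if the wrist force passes 120 N, or if a joint passes its speed limit or range.

## Working session

There is one attempt and no reset: what is moved stays moved. The work goes in short steps, Python scripts to look and compute and a shell command to move; the robot and the scene stay as the last step left them, time stands still between calls to the robot, and variables do not carry over. Pictures are saved under pics/ and viewed, and the job is handed in when it is done.

```bash
ls; mkdir -p pics; python3 - <<'E'
from station import manip
import cv2,json,numpy as np
s=manip.state();print(s); print(manip.finger_overhang)
for n in ["scene","top","wrist"]:
    c=manip.read_camera(n); cv2.imwrite(f"pics/{n}0.png",c["img"][:,:,::-1])
    print(n,c["fx"],c["fy"],c["cx"],c["cy"],np.round(c["R"],4).tolist(),np.round(c["t"],1).tolist())
    np.savez(f"{n}0.npz",**c)
E
```

```text
pics
{'t': 0.0, 'qpos': array([-1.19388944,  0.38424919,  0.01635575,  1.37116409, -0.00629991,
        1.38817502, -0.04651298]), 'dq': array([ 0.0013497 , -0.00103735,  0.00022753, -0.0002243 , -0.00114187,
       -0.00010315, -0.00101164]), 'joint_torque': array([ 7.60876046e-04, -6.27595997e+01,  8.45003966e-01, -3.71821940e+01,
        1.67613075e-02,  1.43798089e-02, -1.46165439e-05]), 'position': array([265.86618812, 565.12888841, 252.26728737]), 'orientation': array([ 0.59739115,  0.37833595, -0.37948718, -0.59663657]), 'wrist_force': array([ 0.04591421,  0.0338579 , -0.21165833]), 'wrist_torque': array([ 0.02647757, -0.00762059, -0.02482902]), 'width': 85.7814226129943}
22.0
scene 538.541348342043 538.541348342043 319.1842594216308 238.1247126631404 [[0.4819, 0.8761, -0.0135], [0.4384, -0.2544, -0.862], [-0.7587, 0.4095, -0.5066]] [-226.9, -109.1, 1480.3]
top 456.65025836611113 456.65025836611113 312.1607603662065 252.43555417683763 [[-0.0354, -0.9994, -0.005], [-0.9748, 0.0357, -0.2201], [0.2201, -0.0029, -0.9755]] [-7.6, 487.6, 876.5]
wrist 386.1046295855006 386.1046295855006 317.0700505116521 237.12803637947067 [[0.4247, 0.9053, -0.0019], [0.8589, -0.4023, 0.3169], [0.2861, -0.1363, -0.9484]] [-624.3, -41.8, 380.2]
```

View pics/scene0.png

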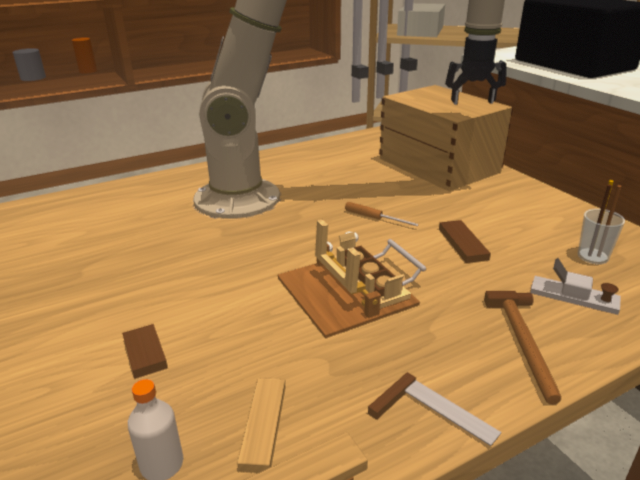

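View pics/top0.png

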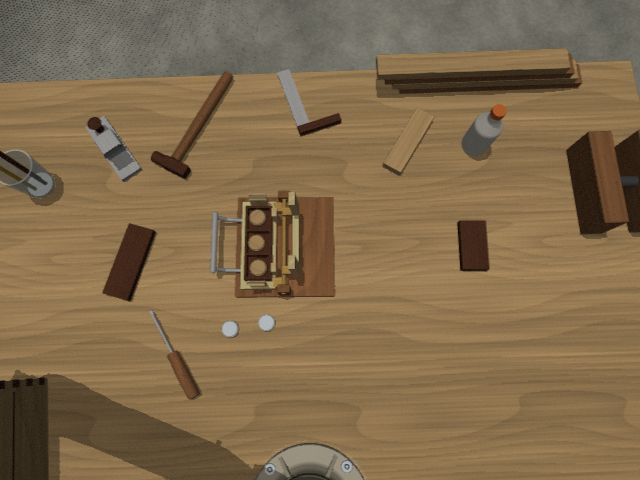

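View pics/wrist0.png

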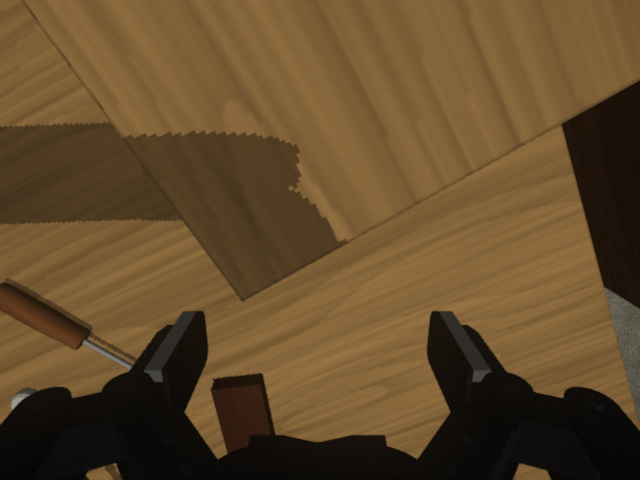

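The scene: the long dark block at (130,262) in top is one tray candidate, and the short one at (473,245) is another. The jig is at (270,245), with its bar on the +y side at (214,243). The white discs at (230,329) and (267,323) are look-alikes. Next I'll measure these and take a close crop.

```bash
cat > h.py <<'E'
import numpy as np,cv2
def ray(c,u,v,z):
    R=np.array(c["R"]);t=np.array(c["t"]).ravel();C=-R.T@t
    d=R.T@np.array([(u-float(c["cx"]))/float(c["fx"]),(v-float(c["cy"]))/float(c["fy"]),1])
    return C+d*(z-C[2])/d[2]
def proj(c,X):
    p=np.array(c["R"])@np.array(X)+np.array(c["t"]).ravel()
    return np.array([c["fx"]*p[0]/p[2]+c["cx"],c["fy"]*p[1]/p[2]+c["cy"]])
def tri(c1,p1,c2,p2):
    P=[np.array([[c["fx"],0,c["cx"]],[0,c["fy"],c["cy"]],[0,0,1]],float)@np.c_[c["R"],np.array(c["t"]).reshape(3,1)] for c in(c1,c2)]
    X=cv2.triangulatePoints(P[0],P[1],np.array(p1,float).reshape(2,1),np.array(p2,float).reshape(2,1)).ravel()
    return X[:3]/X[3]
def crop(img,x0,y0,x1,y1,s,name):
    cv2.imwrite(name,cv2.resize(img[y0:y1,x0:x1,::-1],None,fx=s,fy=s,interpolation=cv2.INTER_CUBIC))
E
python3 - <<'E'
from h import *
c=np.load("top0.npz");im=c["img"]
print("C",-c["R"].T@c["t"].ravel())
g=im.max(axis=2); m=((g<100)&(im[:,:,0].astype(int)>im[:,:,2]+12)).astype(np.uint8)
m=cv2.morphologyEx(m,cv2.MORPH_OPEN,np.ones((3,3),np.uint8))
for k in cv2.findContours(m,cv2.RETR_EXTERNAL,cv2.CHAIN_APPROX_NONE)[0]:
    if cv2.contourArea(k)>250:
        (u,v),wh,a=cv2.minAreaRect(k); b=cv2.boxPoints(((u,v),wh,a))
        w=np.array([ray(c,*p,19)[:2] for p in b]); print("px",u,v,np.round(wh,1),a,"ctr",w.mean(0).round(1),"sides",np.linalg.norm(w[0]-w[1]).round(1),np.linalg.norm(w[1]-w[2]).round(1))
        print(w.round(1).tolist())
crop(im,90,180,350,310,3,"pics/crop0.png")
c=np.load("scene0.npz")
crop(c["img"],270,210,500,340,3,"pics/crop1.png")
E
```

```text
C [282.15995458 -22.38684937 962.27070479]
px 131.5 427.0 [104. 263.] 90.0 ctr [160.9 340.3] sides 527.2 191.6
[[266.3, 608.7], [247.7, 81.8], [56.2, 84.1], [73.3, 586.5]]
px 188.516845703125 373.8073425292969 [49.8  9.5] 68.42869567871094 ctr [255.8 231. ] sides 18.7 99.0
[[298.1, 259.2], [304.4, 241.6], [213.3, 203.0], [207.3, 220.2]]
px 129.5360870361328 262.2061767578125 [29.9 77.4] 21.03750991821289 ctr [489.3 360.6] sides 162.6 66.5
[[424.6, 415.5], [579.4, 365.9], [553.2, 304.8], [400.1, 356.2]]
px 472.7492370605469 245.4861602783203 [50.5 29.1] 86.8201675415039 ctr [ 498.3 -366.2] sides 62.6 110.2
[[552.6, -338.1], [553.9, -400.7], [444.0, -393.5], [442.7, -332.4]]
px 295.0 242.5 [85. 18.] 90.0 ctr [520.   10.5] sides 39.1 186.4
[[613.9, 27.5], [612.4, -11.6], [426.1, -5.7], [427.4, 31.8]]
px 262.5 240.0 [80. 37.] 90.0 ctr [527.8  79.6] sides 80.5 176.0
[[617.3, 118.9], [614.3, 38.4], [438.3, 42.0], [441.2, 119.3]]
px 630.5 209.0 [54. 17.] 90.0 ctr [ 566.7 -714.7] sides 37.0 123.4
[[628.0, -707.7], [626.6, -744.7], [505.4, -721.2], [506.7, -685.2]]
px 50.201881408691406 193.0
[... 401 characters left out ...]
.8, -655.5], [525.0, -698.3], [491.7, -601.7]]
px 626.5 154.5 [47. 25.] 90.0 ctr [ 692.6 -729.6] sides 55.9 113.6
[[749.5, -712.2], [747.3, -768.0], [635.8, -746.4], [637.9, -691.9]]
px 319.15765380859375 124.49530792236328 [11.3 44.4] 72.34986877441406 ctr [790.8 -51.7] sides 101.5 28.0
[[789.4, 0.2], [819.1, -96.8], [791.9, -103.3], [762.5, -6.8]]
px 202.18716430664062 128.41314697265625 [ 37.6 116.7] 44.25593948364258 ctr [793.4 211.1] sides 271.2 93.5
[[725.8, 332.4], [928.3, 151.9], [858.2, 89.9], [661.5, 270.5]]
px 477.3685302734375 82.60974884033203 [ 24.  203.1] 87.78034210205078 ctr [ 882.6 -420.5] sides 472.2 62.3
[[912.3, -186.9], [914.6, -659.1], [852.8, -651.1], [850.7, -184.9]]
```

View pics/crop0.png

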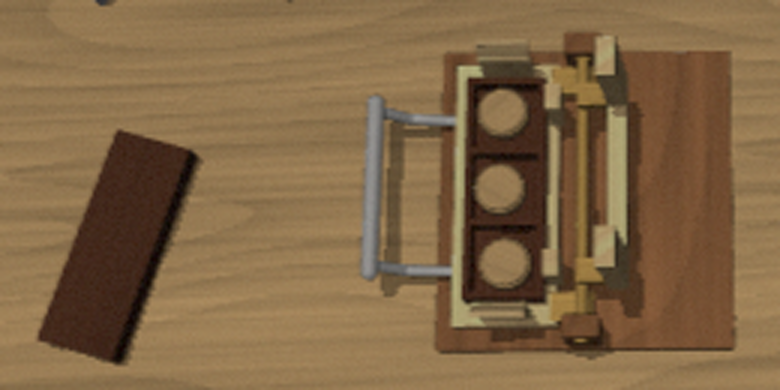

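View pics/crop1.png

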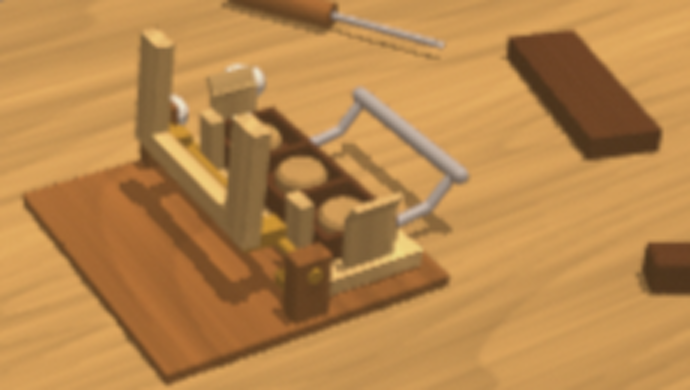

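The long dark tray (130,262) measures about 160 mm, so it's the target. The block at (473,245) is 110 mm, so it's the non-matching short one. The white discs at (230,329) and (267,323) are not meant. Next come precise measurements.

```bash
python3 - <<'E'
from h import *
from scipy.spatial.transform import Rotation as Ro
q=[ 0.59739115,  0.37833595, -0.37948718, -0.59663657]
print("toolR cols x,y,z\n",Ro.from_quat(q).as_matrix().round(3))
c=np.load("top0.npz");im=c["img"].astype(int)
print(im[262,100:165].max(axis=1).tolist())
# top face
g=im.max(axis=2)
m=((g<95)&(g>48)&(im[:,:,0]>im[:,:,2]+12)).astype(np.uint8); m[:, :95]=0;m[:,165:]=0;m[:215]=0;m[310:]=0
k=max(cv2.findContours(m,cv2.RETR_EXTERNAL,cv2.CHAIN_APPROX_NONE)[0],key=cv2.contourArea)
w=np.array([ray(c,*p[0],19)[:2] for p in k],np.float32)
r=cv2.minAreaRect(w);print("tray top",r,cv2.boxPoints(r).tolist())
# bar & loaded tray
crop(c["img"],205,185,305,305,6,"pics/crop2.png")
s=np.load("scene0.npz");crop(s["img"],305,205,435,325,6,"pics/crop3.png")
E
```

```text
toolR cols x,y,z
 [[ 0.426 -0.001 -0.905]
 [ 0.905 -0.002  0.426]
 [-0.002 -1.    -0.   ]]
[143, 142, 142, 140, 136, 131, 131, 129, 129, 130, 133, 133, 133, 119, 79, 68, 69, 66, 70, 64, 63, 67, 66, 66, 69, 64, 62, 64, 66, 71, 67, 65, 67, 65, 68, 63, 65, 63, 67, 64, 60, 41, 26, 17, 45, 83, 113, 143, 144, 145, 143, 143, 145, 148, 148, 147, 150, 146, 148, 153, 148, 151, 147, 151, 153]
tray top ((490.8802795410156, 364.831298828125), (56.04008102416992, 158.03855895996094), 72.20901489257812) [[407.0784912109375, 362.29522705078125], [557.5592651367188, 314.00726318359375], [574.6820678710938, 367.36737060546875], [424.2012939453125, 415.65533447265625]]
```

View pics/crop2.png

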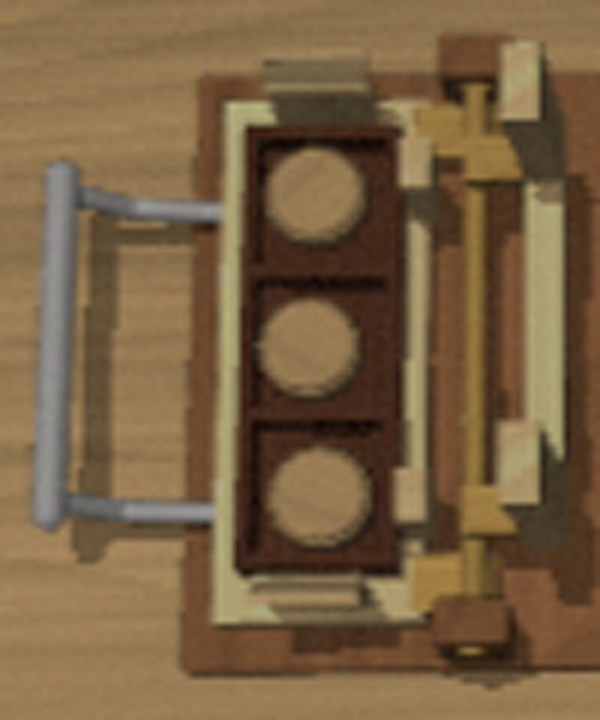

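View pics/crop3.png

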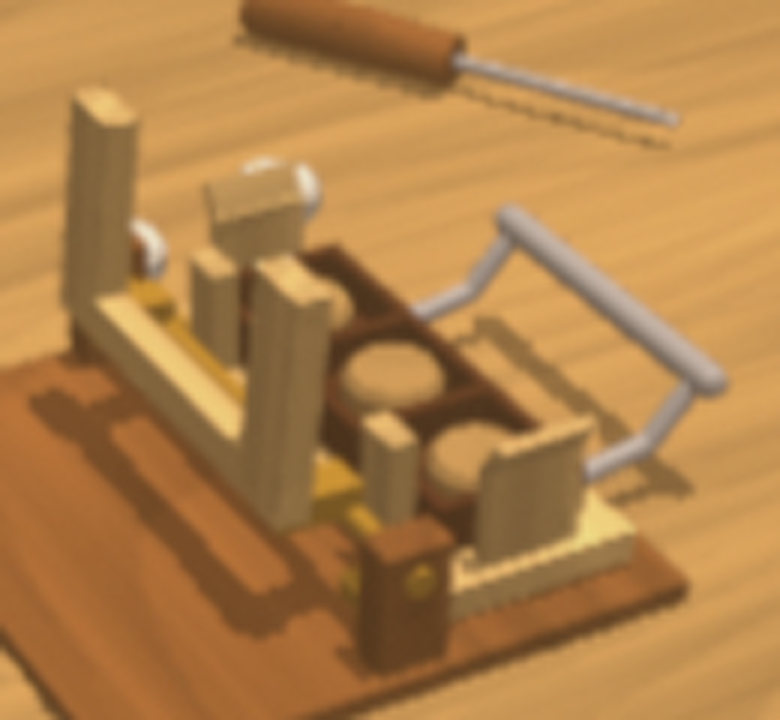

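```bash
python3 - <<'E'
from h import *
c=np.load("top0.npz");s=np.load("scene0.npz")
t=lambda x,y:((x+.5)/6-.5+205,(y+.5)/6-.5+185)
ss=lambda x,y:((x+.5)/6-.5+305,(y+.5)/6-.5+205)
A=np.array([ray(c,*t(*p),44)[:2] for p in [(247,127),(401,127),(392,572),(237,572)]])
print(A.round(1).tolist(),A.mean(0)); 
for i in range(4):
    d=A[(i+1)%4]-A[i];print(np.linalg.norm(d).round(1),np.degrees(np.arctan2(d[1],d[0])).round(2))
b=np.array([ray(c,*t(*p),45)[:2] for p in [(47,525),(62,162)]]);d=b[1]-b[0];print("bar",b.tolist(),b.mean(0),np.linalg.norm(d),np.degrees(np.arctan2(d[1],d[0])))
# scene check
b2=np.array([ray(s,*ss(*p),45)[:2] for p in [(505,215),(718,380)]]);d=b2[0]-b2[1];print("bar scene",b2.tolist(),b2.mean(0),np.linalg.norm(d),np.degrees(np.arctan2(d[1],d[0])))
# tri bar ends
print(tri(c,t(62,162),s,ss(718,380)),tri(c,t(47,525),s,ss(505,215)))
# knob mid circle centre tops z=44+... 
im=c["img"].astype(int)
# bar orientation via mask: greyish
m=((im.max(2)-im.min(2)<28)&(im.max(2)>70)).astype(np.uint8);m[:, :205]=0;m[:,222:]=0;m[:200]=0;m[285:]=0
ys,xs=np.nonzero(m);k=np.c_[xs,ys].astype(np.float32);l=cv2.fitLine(k,cv2.DIST_HUBER,0,.01,.01).ravel();print(l,len(k),k.min(0),k.max(0))
y0,y1=k[:,1].min(),k[:,1].max()
P=[ray(c,l[2]+l[0]*(y-l[3])/l[1],y,45) for y in(y1,y0)];d=P[1]-P[0];print(P,np.degrees(np.arctan2(d[1],d[0])))
# gripper offset
for X in [(490.9,364.8,19)]:print("tray in scene px",proj(s,X))
E
```

```text
[[595.5, 111.4], [593.5, 57.3], [435.2, 62.8], [437.1, 115.4]] [515.30902713  86.72259335]
54.2 -92.13
158.4 177.99
52.6 87.92
158.4 -1.42
bar [[455.4663451614312, 179.84768062418718], [584.6536599823144, 176.22205623401095]] [520.06000257 178.03486843] 129.23818113409294 -1.607576272803588
bar scene [[455.6256920555709, 184.1080078754344], [581.2195525260569, 183.0360622112779]] [518.42262229 183.57203504] 125.59843492411363 179.5109914537438
[584.91886323 177.6448615   48.27895757] [456.45206876 181.63898768  45.68131258]
[ 3.7198976e-02 -9.9930787e-01  2.1399625e+02  2.4215048e+02] 370 [210. 212.] [221. 272.]
[array([455.60448499, 178.89300918,  45.        ]), array([583.71988566, 175.78661077,  45.        ])] -1.3889715873682056
tray in scene px [461.20457053 236.81476267]
```

```bash
cat > plan.py <<'E'
import sys,numpy as np
from station import manip
from scipy.spatial.transform import Rotation as Ro
def plan(x,y,z,ang=None):
    s=manip.state();R=Ro.from_quat(s["orientation"]).as_matrix()
    d=R.T@(np.array([x,y,z])-s["position"])/10
    a=np.degrees(np.arctan2(R[1,0],R[0,0]))
    print("t",round(s["t"],2),"pos",s["position"].round(1),"jaw",round(a,2),"down",R[:,1].round(3),"F",s["wrist_force"].round(1),"w",round(s["width"],1))
    print("dx dy dz",d.round(2),"turn",None if ang is None else round(-(ang-a),2),"rows",np.linalg.norm(d)*10/41.7)
if __name__=="__main__": plan(*map(float,sys.argv[1:]))
E
python3 plan.py 490.9 364.8 160 72.2
```

```text
t 0.15 pos [265.9 565.2 252.5] jaw 64.8 down [-0.001 -0.001 -1.   ] F [ 0.3  1.1 -0. ] w 85.4
dx dy dz [ -8.54   9.26 -28.89] turn -7.4 rows 7.55864046934374
```

```bash
python3 -m pendant '[{"dx":-1.2,"dy":0,"dz":-4,"turn":-1},{"dx":-2.3,"dy":0,"dz":-7.8,"turn":-2},{"dx":-3.5,"dy":0,"dz":-11.8,"turn":-3},{"dx":-4.6,"dy":1.5,"dz":-15.5,"turn":-4},{"dx":-5.6,"dy":3.2,"dz":-19,"turn":-5},{"dx":-6.6,"dy":5,"dz":-22.4,"turn":-6},{"dx":-7.6,"dy":6.8,"dz":-25.7,"turn":-7},{"dx":-8.5,"dy":8.5,"dz":-28.9,"turn":-7.4}]' -1; python3 - <<'E'
from h import *
from station import manip
from plan import plan
plan(490.9,364.8,160,72.2)
c=manip.read_camera("wrist");cv2.imwrite("pics/w1.png",c["img"][:,:,::-1]);np.savez("w1.npz",**c)
plan(490.9,364.8,160,72.2)
E
```

```text
t: 0.82
position: [492.5, 363.7, 167.2]
orientation: [0.571, 0.417, -0.417, -0.571]
wrist_force: [0.3, 0.7, 0.4]
width: 85.1
t 0.82 pos [492.5 363.7 167.2] jaw 72.23 down [-0.    -0.001 -1.   ] F [0.3 0.7 0.4] w 85.1
dx dy dz [0.06 0.72 0.18] turn 0.03 rows 0.17815333182380047
t 0.87 pos [497.3 355.5 163.3] jaw 71.72 down [-0.001 -0.008 -1.   ] F [ 2.9 -6.4 -3.5] w 85.4
dx dy dz [0.68 0.32 0.9 ] turn -0.48 rows 0.28105117121831086
```

View pics/w1.png

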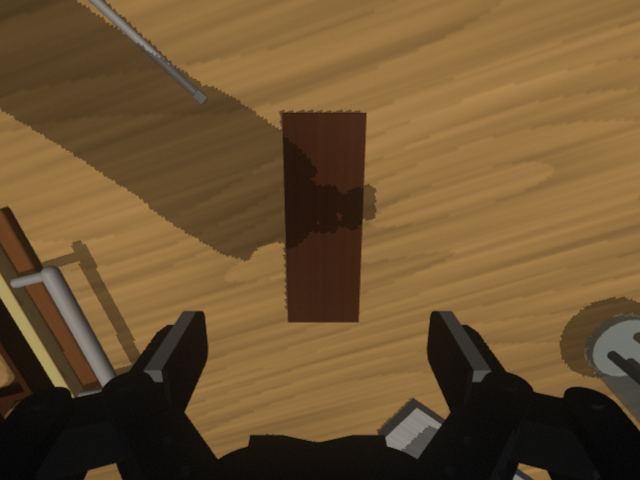

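The wrist view shows the dark tray at (285–366, 112–322) with its long side vertical, so the jaw direction matches its width. The arm was still moving when that was taken, so I'll let it settle and measure again.

```bash
python3 -m pendant '[{"dx":0},{"dx":0},{"dx":0},{"dx":0}]' ; python3 - <<'E'
from h import *
from station import manip
from plan import plan
c=manip.read_camera("wrist");np.savez("w2.npz",**c)
im=c["img"].astype(int);g=im.max(2)
print(im[150,330],im[300,330],im[200,310],im[50,450],im[180,220])
m=((im[:,:,0]<100)&(im[:,:,1]<48)).astype(np.uint8);m[:, :230]=0;m[:,430:]=0;m[420:]=0;m[:60]=0
m=cv2.morphologyEx(m,cv2.MORPH_OPEN,np.ones((5,5),np.uint8))
k=max(cv2.findContours(m,cv2.RETR_EXTERNAL,cv2.CHAIN_APPROX_NONE)[0],key=cv2.contourArea)
w=np.array([ray(c,*p[0],19)[:2] for p in k],np.float32)
r=cv2.minAreaRect(w);print("tray top",r)
plan(r[0][0],r[0][1],160,r[2])
E
```

```text
[64 35 20] [62 36 21] [38 21 12] [151 115  67] [94 70 40]
tray top ((493.58660888671875, 368.188232421875), (55.95109176635742, 156.72586059570312), 72.32864379882812)
t 0.92 pos [495.3 357.6 164.6] jaw 71.63 down [-0.002 -0.007 -1.   ] F [ 0.6 -1.2 -0.3] w 85.3
dx dy dz [0.95 0.45 0.5 ] turn -0.7 rows 0.2792151734201648invalid input at $[0]: expected keys dx, dy, dz, turn
```

```bash
python3 -m pendant '[{"dx":0,"dy":0,"dz":0,"turn":0},{"dx":0,"dy":0,"dz":0,"turn":0},{"dx":0,"dy":0,"dz":0,"turn":0}]' ; cat > mt.py <<'E'
from h import *
from station import manip
from plan import plan
c=manip.read_camera("wrist");np.savez("w2.npz",**c)
im=c["img"].astype(int)
m=((im[:,:,0]<100)&(im[:,:,1]<48)).astype(np.uint8);m[:, :230]=0;m[:,430:]=0;m[420:]=0;m[:60]=0
m=cv2.morphologyEx(m,cv2.MORPH_OPEN,np.ones((5,5),np.uint8))
k=max(cv2.findContours(m,cv2.RETR_EXTERNAL,cv2.CHAIN_APPROX_NONE)[0],key=cv2.contourArea)
w=np.array([ray(c,*p[0],19)[:2] for p in k],np.float32)
r=cv2.minAreaRect(w);print("tray top",r)
plan(490.9,364.8,160,72.3)
E
python3 mt.py
```

```text
t: 1.17
position: [490.3, 367.4, 168.9]
orientation: [-0.57, -0.418, 0.417, 0.571]
wrist_force: [-0.9, -0.4, 0.5]
width: 85.5
tray top ((493.1285400390625, 368.2261047363281), (55.74736022949219, 156.8779296875), 72.27042388916016)
t 1.22 pos [490.3 367.4 169. ] jaw 72.36 down [ 0.     0.001 -1.   ] F [ 0.1  0.2 -0.1] w 84.9
dx dy dz [-0.23  0.9  -0.14] turn 0.06 rows 0.2243630220429391
```

```bash
python3 -m pendant '[{"dx":0,"dy":3.5,"dz":-0.1,"turn":0},{"dx":0,"dy":7,"dz":-0.2,"turn":0},{"dx":0,"dy":10.5,"dz":-0.2,"turn":0},{"dx":0,"dy":13,"dz":-0.2,"turn":0},{"dx":0,"dy":13,"dz":-0.2,"turn":0},{"dx":0,"dy":13,"dz":-0.2,"turn":0},{"dx":0,"dy":13,"dz":-0.2,"turn":0}]'; python3 plan.py 492 366.5 21 72.3
```

```text
t: 1.8
position: [493.9, 366.5, 40.5]
orientation: [-0.571, -0.418, 0.416, 0.571]
wrist_force: [0.9, 0.3, 0.4]
width: 85.3
t 1.8 pos [493.9 366.5  40.5] jaw 72.26 down [ 0.002  0.002 -1.   ] F [0.9 0.3 0.4] w 85.3
dx dy dz [-0.06  1.95  0.19] turn -0.04 rows 0.46985895713258685
```

```bash
python3 -m pendant '[{"dx":0,"dy":1,"dz":0,"turn":0},{"dx":0,"dy":1.8,"dz":0.1,"turn":0},{"dx":0,"dy":1.8,"dz":0.1,"turn":0},{"dx":0,"dy":1.8,"dz":0.1,"turn":0},{"dx":0,"dy":1.8,"dz":0.1,"turn":0}]'; python3 plan.py 492 366.5 21 72.3
```

```text
t: 2.22
position: [492.4, 365.3, 20.5]
orientation: [-0.571, -0.417, 0.417, 0.571]
wrist_force: [-0.2, 0.0, 0.5]
width: 85.2
t 2.22 pos [492.4 365.3  20.5] jaw 72.2 down [ 0.  0. -1.] F [-0.2  0.   0.5] w 85.2
dx dy dz [ 0.1  -0.05  0.07] turn -0.1 rows 0.03155945540447148
```

```bash
python3 -m pendant '[{"dx":0,"dy":0,"dz":0,"turn":0},{"dx":0,"dy":0,"dz":0,"turn":0},{"dx":0,"dy":0,"dz":0,"turn":0},{"dx":0,"dy":0,"dz":0,"turn":0},{"dx":0,"dy":0,"dz":0,"turn":0},{"dx":0,"dy":0,"dz":0,"turn":0}]' 1; python3 plan.py 492 366.5 150 72.3
```

```text
t: 2.72
position: [492.7, 365.5, 20.9]
orientation: [-0.571, -0.417, 0.416, 0.571]
wrist_force: [-0.2, -0.4, 6.5]
width: 54.6
t 2.72 pos [492.7 365.5  20.9] jaw 72.2 down [ 0.001  0.001 -1.   ] F [-0.2 -0.4  6.5] w 54.6
dx dy dz [  0.08 -12.91   0.09] turn -0.1 rows 3.096877255672109
```

```bash
python3 -m pendant '[{"dx":0,"dy":-1,"dz":0,"turn":0},{"dx":0,"dy":-3,"dz":0,"turn":0},{"dx":0,"dy":-6,"dz":0,"turn":0},{"dx":0,"dy":-9,"dz":0,"turn":0},{"dx":0,"dy":-12,"dz":0,"turn":0},{"dx":0,"dy":-13,"dz":0,"turn":0},{"dx":0,"dy":-13,"dz":0,"turn":0},{"dx":0,"dy":-13,"dz":0,"turn":0}]'; python3 - <<'E'
from h import *
from station import manip
c=manip.read_camera("wrist");cv2.imwrite("pics/w3.png",c["img"][:,:,::-1]);np.savez("w3.npz",**c)
c=manip.read_camera("scene");crop(c["img"],380,100,580,270,4,"pics/s3.png")
from plan import plan
plan(515.3,86.7,150,88.4)
E
```

```text
t: 3.38
position: [492.1, 365.2, 150.0]
orientation: [-0.571, -0.417, 0.417, 0.571]
wrist_force: [-0.1, 1.0, -2.4]
width: 54.6
t 3.48 pos [491.2 364.5 148.1] jaw 72.21 down [-0.003 -0.002 -1.   ] F [-0.5  0.3 -2.5] w 54.7
dx dy dz [-25.72  -0.13 -10.78] turn -16.19 rows 6.687552227108442
```

View pics/w3.png

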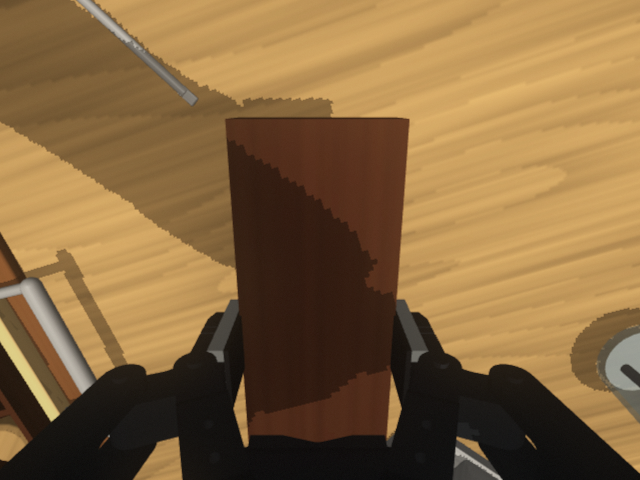

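View pics/s3.png

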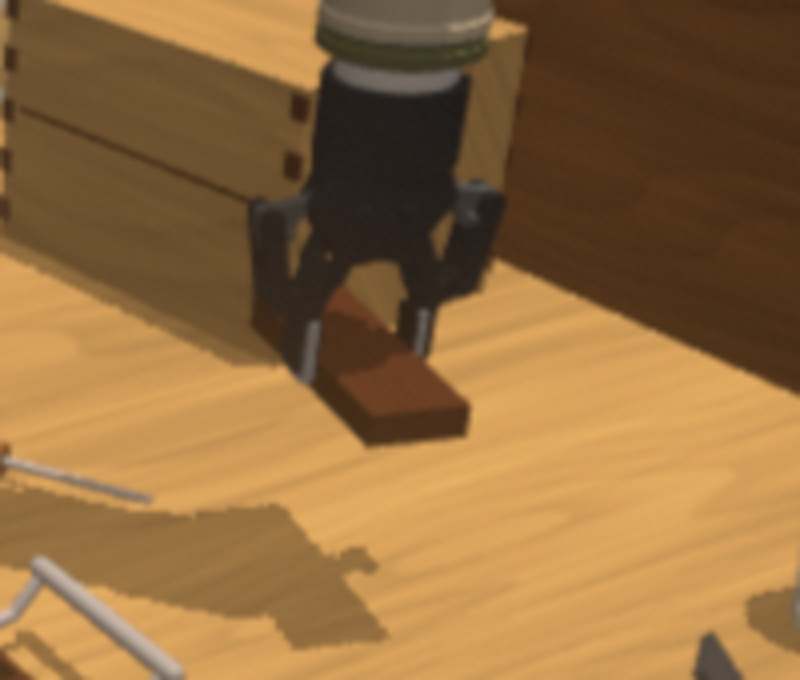

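```bash
python3 - <<'E'
from h import *
from plan import plan
from station import manip
s=manip.state()
c=np.load("w3.npz")
for p in [(227,119),(408,119),(248,430),(387,430)]:
    P=ray(c,*p,147.5); d=P[:2]-np.array([491.9,365.0]);a=np.radians(-17.8);print(P.round(1),"along",d@[np.cos(a),np.sin(a)],"across",d@[-np.sin(a),np.cos(a)])
plan(515.3,86.7,150,88.4)
E
```

```text
[409.1 363.1 147.5] along -78.22061025027523 across -27.106162603098312
[425.9 415.5 147.5] along -78.2864085045405 across 27.947985012870745
[523.  326.3 147.5] along 41.482399466074455 across -27.358050009439488
[540.1 379.5 147.5] along 41.39865620911895 across 28.56840087249444
t 3.48 pos [491.2 364.5 148.1] jaw 72.21 down [-0.003 -0.002 -1.   ] F [-0.5  0.3 -2.5] w 54.7
dx dy dz [-25.72  -0.13 -10.78] turn -16.19 rows 6.687552227108442
```

```bash
python3 -m pendant '[{"dx":-3.3,"dy":0,"dz":-1.4,"turn":-2},{"dx":-6.8,"dy":0,"dz":-2.8,"turn":-4},{"dx":-10.4,"dy":0,"dz":-4.3,"turn":-7},{"dx":-14,"dy":0,"dz":-5.8,"turn":-10},{"dx":-17.5,"dy":0,"dz":-7.3,"turn":-13},{"dx":-21,"dy":0,"dz":-8.8,"turn":-15},{"dx":-24,"dy":0,"dz":-10.1,"turn":-16.2},{"dx":-25.7,"dy":0,"dz":-10.8,"turn":-16.2}]'; python3 -m pendant '[{"dx":0,"dy":0,"dz":0,"turn":0},{"dx":0,"dy":0,"dz":0,"turn":0},{"dx":0,"dy":0,"dz":0,"turn":0},{"dx":0,"dy":0,"dz":0,"turn":0}]'
python3 - <<'E'
from h import *
from station import manip
for n in ["wrist","top","scene"]:
  c=manip.read_camera(n);cv2.imwrite(f"pics/{n}4.png",c["img"][:,:,::-1]);np.savez(n+"4.npz",**c)
  if n=="scene": crop(c["img"],270,130,470,290,4,"pics/s4.png")
  if n=="top": crop(c["img"],180,160,340,320,4,"pics/t4.png")
from plan import plan
plan(515.3,86.7,150,88.4)
E
```

```text
t: 4.15
position: [515.7, 82.1, 148.4]
orientation: [-0.508, -0.491, 0.494, 0.508]
wrist_force: [0.9, -0.7, -0.9]
width: 54.5
t: 4.48
position: [515.9, 89.2, 149.4]
orientation: [-0.506, -0.493, 0.494, 0.507]
wrist_force: [-0.9, -0.3, -1.5]
width: 54.5
t 4.63 pos [516.3  88.8 149.9] jaw 88.53 down [-0.001 -0.    -1.   ] F [ 0.1 -0.3 -1.4] w 54.7
dx dy dz [-0.21 -0.01  0.1 ] turn 0.13 rows 0.0564930406141401
```

View pics/wrist4.png

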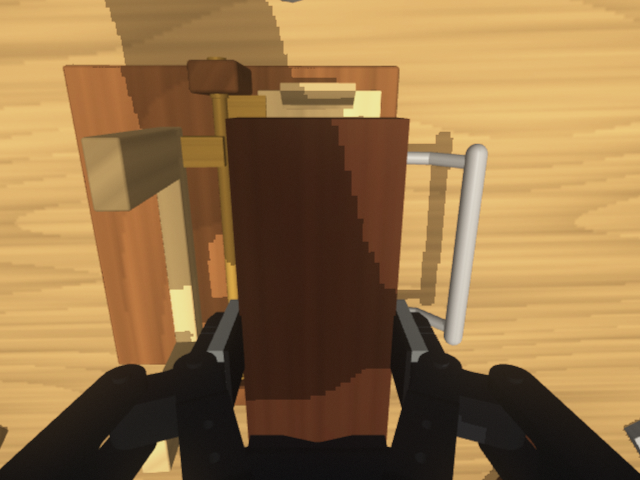

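View pics/t4.png

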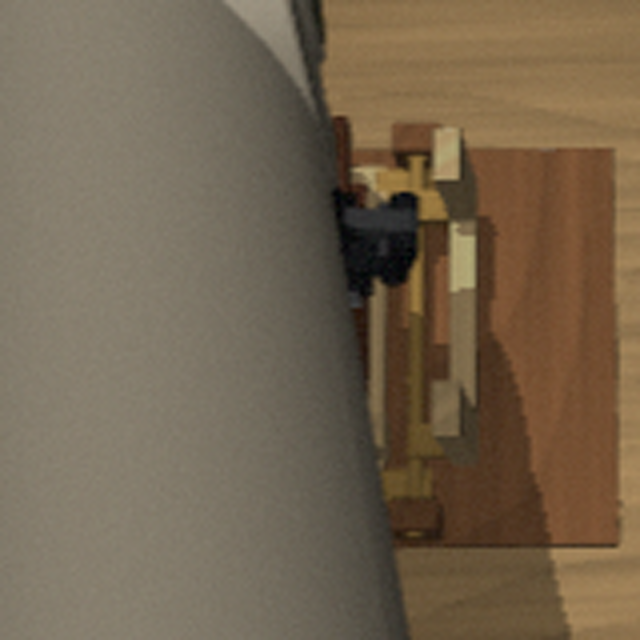

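View pics/s4.png

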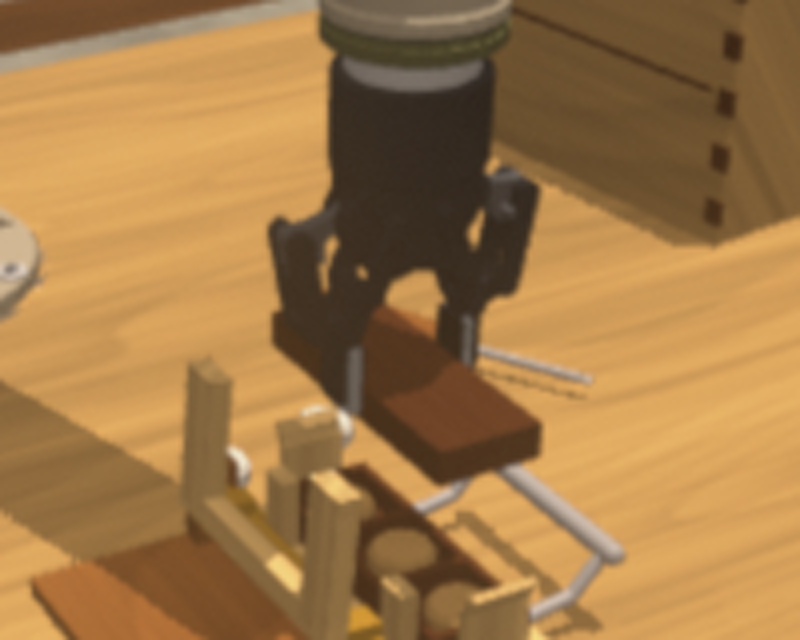

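```bash
python3 - <<'E'
from h import *
c=np.load("wrist4.npz")
im=c["img"].astype(int)
crop(c["img"],200,40,520,360,2.5/1.4,"pics/w4c.png")
m=((im.max(2)-im.min(2)<22)&(im.max(2)>90)).astype(np.uint8);m[:, :440]=0;m[:,500:]=0;m[:130]=0;m[350:]=0
k=max(cv2.findContours(m,cv2.RETR_EXTERNAL,cv2.CHAIN_APPROX_NONE)[0],key=cv2.contourArea)
print(cv2.boundingRect(k))
W=np.array([ray(c,*p[0],45)[:2] for p in k],np.float32);r=cv2.minAreaRect(W);print(r)
b=np.array(r[0])
a=np.radians(-1.6)
ex=np.array([np.cos(a),np.sin(a)]);ey=np.array([-np.sin(a),np.cos(a)])
print("nest from bar",b-91*ey)
for p in [(227,119),(408,119)]:
    P=ray(c,*p,147.5)[:2]; d=P-np.array([516.3,88.8]);print(P,d@ex,d@ey)
# bar ends midpoint
E1=ray(c,478,150,45);E2=ray(c,453,339,45);print(E1,E2,(E1+E2)/2)
E
```

```text
(440, 144, 47, 200)
((521.5303344726562, 178.84039306640625), (130.77708435058594, 26.243410110473633), 4.331214904785156)
nest from bar [518.98946535  87.8758726 ]
[436.96359046  64.00790743] -78.61324161070733 -26.99762907461089
[438.30150548 118.84193339] -78.8069040921169 27.852374702391213
[459.21757041 182.59890266  45.        ] [583.73759719 179.11368414  45.        ] [521.4775838 180.8562934  45.       ]
```

View pics/w4c.png

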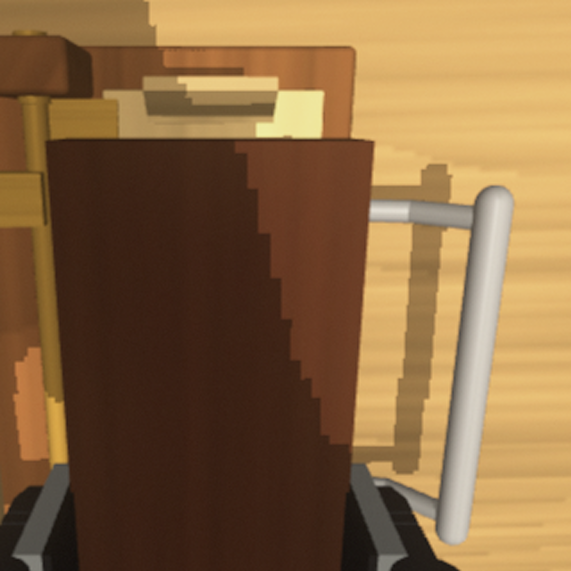

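```bash
python3 -m pendant '[{"dx":0.07,"dy":2,"dz":-0.12,"turn":0.1},{"dx":0.07,"dy":4,"dz":-0.12,"turn":0.1},{"dx":0.07,"dy":5.2,"dz":-0.12,"turn":0.1},{"dx":0.07,"dy":5.2,"dz":-0.12,"turn":0.1},{"dx":0.07,"dy":5.2,"dz":-0.12,"turn":0.1},{"dx":0.07,"dy":5.2,"dz":-0.12,"turn":0.1},{"dx":0.07,"dy":5.2,"dz":-0.12,"turn":0.1}]'
python3 - <<'E'
from h import *
from station import manip
for n in ["wrist","scene"]:
  c=manip.read_camera(n);cv2.imwrite(f"pics/{n}5.png",c["img"][:,:,::-1]);np.savez(n+"5.npz",**c)
  if n=="scene": crop(c["img"],290,180,440,320,5,"pics/s5.png")
from plan import plan
plan(517.5,89.5,65,88.4)
E
```

```text
t: 5.22
position: [518.6, 88.6, 99.5]
orientation: [0.508, 0.493, -0.492, -0.507]
wrist_force: [0.4, 0.7, -0.8]
width: 54.6
t 5.32 pos [518.5  88.5  99.3] jaw 88.31 down [ 0.002  0.001 -1.   ] F [-0.9 -1.  -1.6] w 54.9
dx dy dz [0.1  3.43 0.1 ] turn -0.09 rows 0.8231242123447907
```

View pics/wrist5.png

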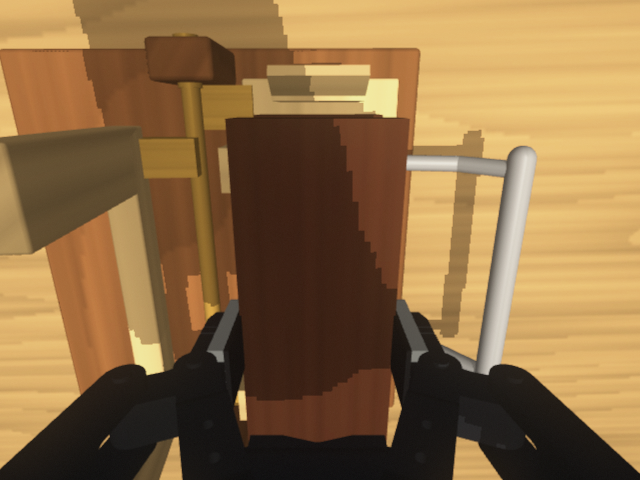

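View pics/s5.png

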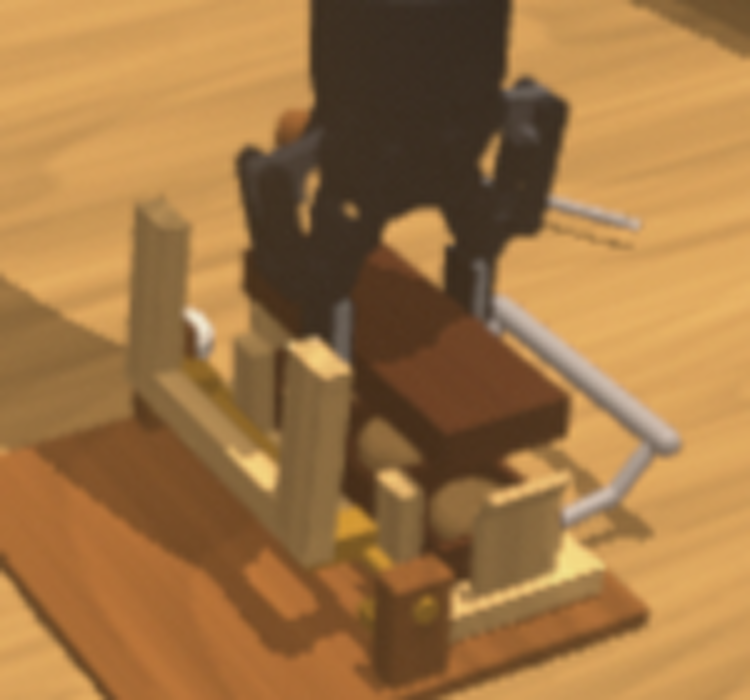

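```bash
python3 - <<'E'
from h import *
a=np.radians(-1.6);ex=np.array([np.cos(a),np.sin(a)]);ey=np.array([-np.sin(a),np.cos(a)])
c=np.load("wrist5.npz");T=np.array([518.5,88.5])
for n,p,z in [("cheek TL",(268,66),72),("TR",(370,66),72),("inTL",(268,76),72),("inTR",(368,76),72),("inBL",(275,101),44),("inBR",(364,101),44),("tray L",(227,119),97.4),("tray R",(408,119),97.4),("stopL",(219,148),65),("stopfar",(232,148),65),("barT",(522,150),45)]:
    P=ray(c,*p,z)[:2];d=P-T;print(n,P.round(1),(d@ex).round(1),(d@ey).round(1))
crop(c["img"],180,40,440,240,3,"pics/w5c.png")
s=np.load("scene5.npz");
E
```

```text
cheek TL [422.7  74.3] -95.4 -16.9
TR [423.7 110.1] -95.3 18.9
inTL [426.   74.1] -92.1 -17.0
inTR [426.9 109.4] -92.1 18.4
inBL [433.9  73.1] -84.2 -17.7
inBR [434.9 111.3] -84.2 20.5
tray L [439.5  63.7] -78.3 -26.9
tray R [441.1 118.5] -78.2 27.9
stopL [451.   52.3] -66.5 -38.1
stopfar [451.1  57.3] -66.5 -33.0
barT [457.4 181.5] -63.6 91.2
```

View pics/w5c.png

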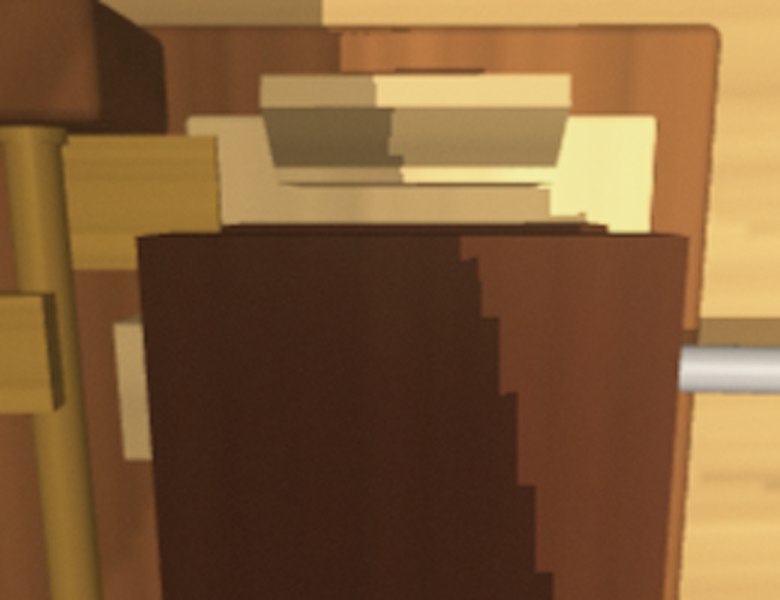

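```bash
python3 - <<'E'
from h import *
a=np.radians(-1.6);ex=np.array([np.cos(a),np.sin(a)]);ey=np.array([-np.sin(a),np.cos(a)])
c=np.load("wrist5.npz");T=np.array([518.5,88.5])
for n,p,z in [("loaded L",(253,114.8),44),("loaded R",(381,114.8),44),("cheekfoot",(290,101.5),50),("cheekfoot",(290,101.5),40)]:
    P=ray(c,*p,z)[:2];d=P-T;print(n,P.round(1),(d@ex).round(1),(d@ey).round(1))
E
```

```text
loaded L [439.2  63.3] -78.5 -27.5
loaded R [440.8 118.7] -78.5 28.1
cheekfoot [434.3  80. ] -83.9 -10.9
cheekfoot [434.2  79.3] -84.0 -11.5
```

```bash
python3 -m pendant '[{"dx":0.05,"dy":0.8,"dz":0,"turn":-0.1},{"dx":0.05,"dy":1.6,"dz":0,"turn":-0.1},{"dx":0.05,"dy":2.3,"dz":0,"turn":-0.1},{"dx":0.05,"dy":2.8,"dz":0,"turn":-0.1},{"dx":0.05,"dy":2.9,"dz":0,"turn":-0.1},{"dx":0.05,"dy":2.9,"dz":0,"turn":-0.1},{"dx":0.05,"dy":2.9,"dz":0,"turn":-0.1}]'
python3 - <<'E'
from h import *
from station import manip
for n in ["wrist"]:
  c=manip.read_camera(n);cv2.imwrite(f"pics/{n}6.png",c["img"][:,:,::-1]);np.savez(n+"6.npz",**c)
  crop(c["img"],180,40,440,240,3,"pics/w6c.png")
from plan import plan
plan(518.3,89.0,65,88.4)
E
```

```text
t: 5.9
position: [517.9, 88.7, 69.2]
orientation: [-0.507, -0.493, 0.493, 0.507]
wrist_force: [-0.4, 0.3, -1.9]
width: 54.6
t 5.95 pos [518.   88.8  69.5] jaw 88.4 down [ 0.  0. -1.] F [ 0.2  0.5 -0.4] w 54.8
dx dy dz [ 0.02  0.45 -0.03] turn 0.0 rows 0.10730985178144681
```

View pics/w6c.png

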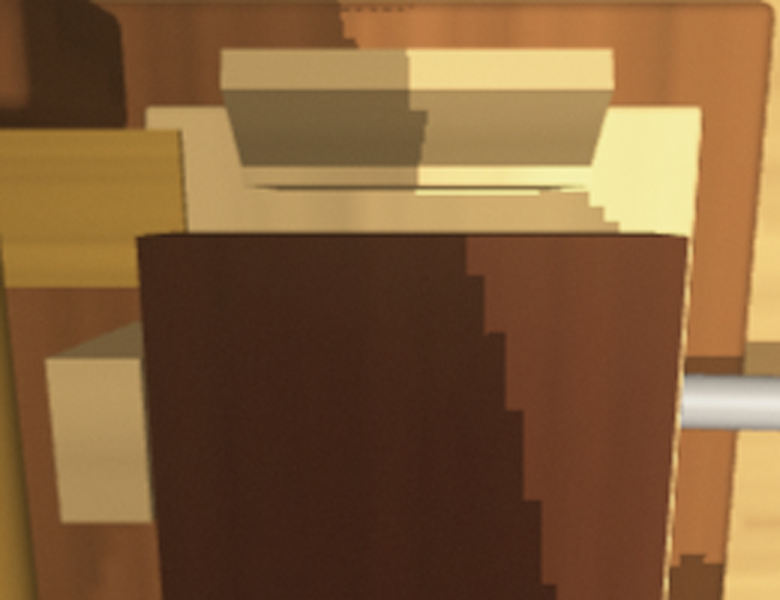

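The tray is now inside the cheeks and clear of the stop (left, crop (100,440)), with no contact force. Next I lower it the last 4 mm.

```bash
python3 -m pendant '[{"dx":0,"dy":0.2,"dz":0,"turn":0},{"dx":0,"dy":0.35,"dz":0,"turn":0},{"dx":0,"dy":0.42,"dz":0,"turn":0},{"dx":0,"dy":0.42,"dz":0,"turn":0},{"dx":0,"dy":0.42,"dz":0,"turn":0}]'; python3 plan.py 518.3 89 65 88.4
```

```text
t: 6.37
position: [517.8, 88.7, 65.1]
orientation: [-0.507, -0.493, 0.493, 0.507]
wrist_force: [-0.2, -0.5, -1.6]
width: 54.6
t 6.37 pos [517.8  88.7  65.1] jaw 88.41 down [-0. -0. -1.] F [-0.2 -0.5 -1.6] w 54.6
dx dy dz [ 0.03  0.01 -0.05] turn 0.01 rows 0.013329263764727988
```

```bash
python3 -m pendant '[{"dx":0,"dy":0.06,"dz":0,"turn":0},{"dx":0,"dy":0.12,"dz":0,"turn":0},{"dx":0,"dy":0.12,"dz":0,"turn":0}]'; python3 plan.py 518.3 89 65 88.4
```

```text
t: 6.62
position: [518.4, 88.8, 64.8]
orientation: [0.507, 0.493, -0.493, -0.507]
wrist_force: [-1.4, -0.5, 5.6]
width: 55.2
t 6.62 pos [518.4  88.8  64.8] jaw 88.4 down [ 0.001  0.    -1.   ] F [-1.4 -0.5  5.6] w 55.2
dx dy dz [ 0.02 -0.02  0.01] turn 0.0 rows 0.007281406320259882
```

```bash
python3 -m pendant '[{"dx":0,"dy":0,"dz":0,"turn":0},{"dx":0,"dy":0,"dz":0,"turn":0},{"dx":0,"dy":0,"dz":0,"turn":0},{"dx":0,"dy":0,"dz":0,"turn":0}]' -0.7; python3 -m pendant '[{"dx":0,"dy":-1,"dz":0,"turn":0},{"dx":0,"dy":-2.5,"dz":0,"turn":0},{"dx":0,"dy":-5,"dz":0,"turn":0},{"dx":0,"dy":-8,"dz":0,"turn":0},{"dx":0,"dy":-10,"dz":0,"turn":0},{"dx":0,"dy":-10,"dz":0,"turn":0},{"dx":0,"dy":-10,"dz":0,"turn":0}]'
python3 - <<'E'
from h import *
from station import manip
for n in ["wrist","scene"]:
  c=manip.read_camera(n);cv2.imwrite(f"pics/{n}7.png",c["img"][:,:,::-1]);np.savez(n+"7.npz",**c)
  if n=="scene":crop(c["img"],290,180,440,320,5,"pics/s7.png")
from plan import plan
plan(520.5,178.5,110,88.4)
E
```

```text
t: 6.95
position: [517.8, 88.7, 63.8]
orientation: [-0.507, -0.493, 0.493, 0.507]
wrist_force: [-0.1, -0.2, 1.0]
width: 72.7
t: 7.53
position: [518.7, 88.9, 165.8]
orientation: [0.507, 0.494, -0.492, -0.506]
wrist_force: [-0.1, -0.1, -0.5]
width: 72.6
t 7.63 pos [517.4  88.7 163.5] jaw 88.41 down [-0.001 -0.    -1.   ] F [-0.1  0.  -0. ] w 72.5
dx dy dz [ 8.99  5.35 -0.07] turn 0.01 rows 2.5079053200723744
```

View pics/wrist7.png

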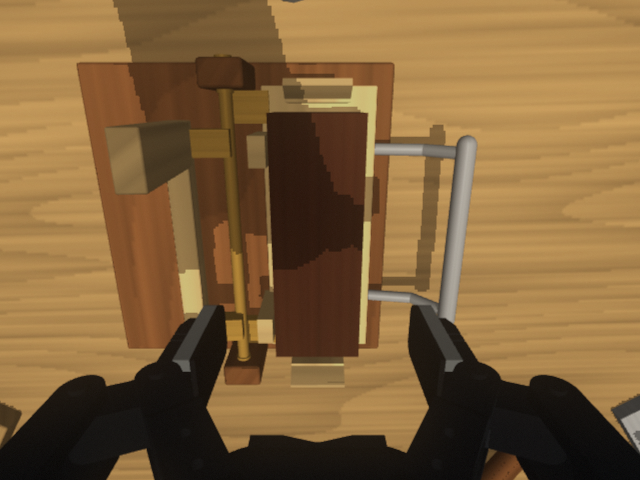

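View pics/s7.png

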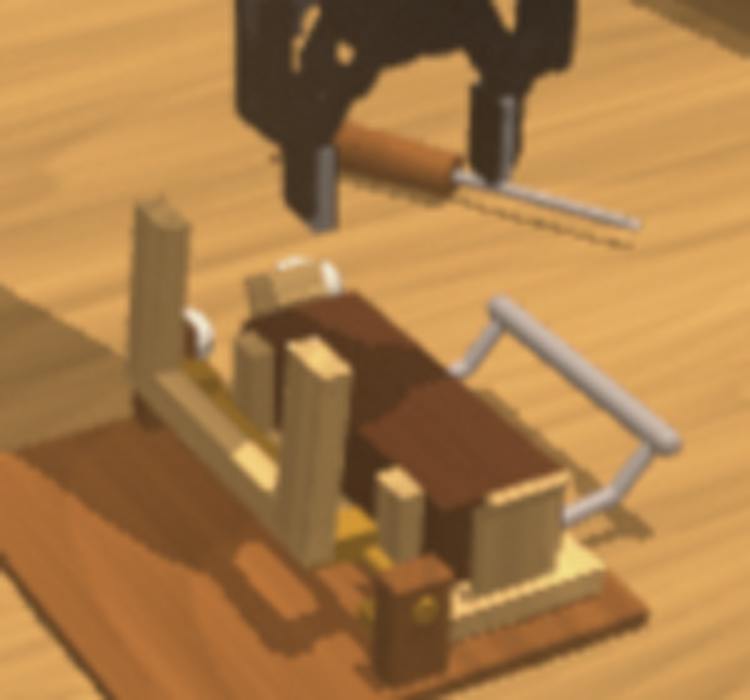

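The wrist view shows the tray seated squarely between the cheeks at (268–368, 113–357), with the bar at (467,142)–(447,320). The scene view agrees. Next I move above the bar.

```bash
python3 -m pendant '[{"dx":3,"dy":0,"dz":-0.1,"turn":0},{"dx":6,"dy":1,"dz":-0.2,"turn":0},{"dx":9,"dy":2.5,"dz":-0.3,"turn":0},{"dx":9.1,"dy":4,"dz":-0.3,"turn":0},{"dx":9.1,"dy":4.5,"dz":-0.3,"turn":0},{"dx":9.1,"dy":4.5,"dz":-0.3,"turn":0},{"dx":9.1,"dy":4.5,"dz":-0.3,"turn":0}]' -0.1
python3 - <<'E'
from h import *
from station import manip
for n in ["wrist","scene"]:
  c=manip.read_camera(n);cv2.imwrite(f"pics/{n}8.png",c["img"][:,:,::-1]);np.savez(n+"8.npz",**c)
  if n=="scene":crop(c["img"],290,180,440,320,5,"pics/s8.png")
from plan import plan
plan(520.8,179.5,48,88.4)
c7=np.load("wrist7.npz")
print("tray", [ray(c7,*p,63)[:2].round(1).tolist() for p in [(268,113),(368,113),(358,356),(275,357)]])
E
```

```text
t: 8.22
position: [523.2, 178.0, 118.3]
orientation: [-0.507, -0.492, 0.493, 0.507]
wrist_force: [1.5, -0.0, 1.3]
width: 47.1
t 8.32 pos [524.  178.3 119.6] jaw 88.28 down [ 0.001 -0.    -1.   ] F [0.1 0.3 0.3] w 46.7
dx dy dz [0.11 7.16 0.33] turn -0.12 rows 1.7187922113392815
tray [[439.4, 64.4], [440.9, 119.3], [598.1, 114.9], [597.4, 58.5]]
```

View pics/wrist8.png

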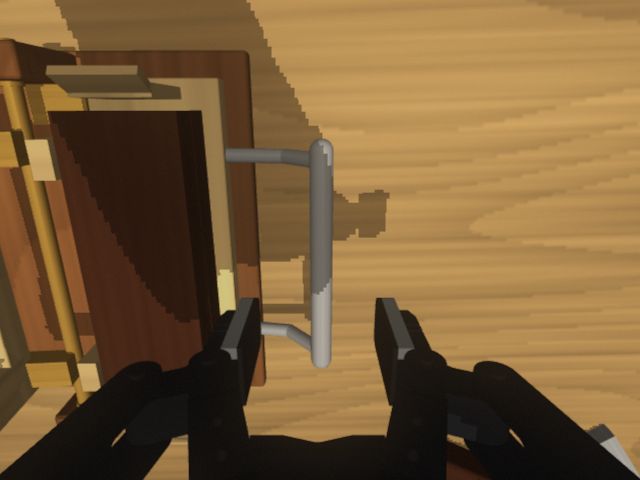

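```bash
python3 - <<'E'
from h import *
c=np.load("wrist8.npz")
print([ray(c,*p,45).round(1).tolist() for p in [(321,146),(321,362)]], np.mean([ray(c,*p,45) for p in [(321,146),(321,362)]],0))
E
```

```text
[[459.3, 181.9, 45.0], [584.3, 178.7, 45.0]] [521.78827046 180.30139446  45.        ]
```

```bash
python3 -m pendant '[{"dx":0.15,"dy":2.5,"dz":0.25,"turn":0},{"dx":0.15,"dy":5,"dz":0.25,"turn":0},{"dx":0.15,"dy":6.5,"dz":0.25,"turn":0},{"dx":0.15,"dy":7,"dz":0.25,"turn":0},{"dx":0.15,"dy":7,"dz":0.25,"turn":0},{"dx":0.15,"dy":7,"dz":0.25,"turn":0},{"dx":0.15,"dy":7,"dz":0.25,"turn":0}]'; python3 plan.py 521.5 180 48 88.4
```

```text
t: 8.9
position: [522.1, 181.3, 50.5]
orientation: [0.507, 0.494, -0.492, -0.507]
wrist_force: [0.0, -0.5, 0.3]
width: 46.7
t 8.9 pos [522.1 181.3  50.5] jaw 88.37 down [ 0.002  0.001 -1.   ] F [ 0.  -0.5  0.3] w 46.7
dx dy dz [-0.13  0.25  0.06] turn -0.03 rows 0.06881156044691877
```

```bash
python3 -m pendant '[{"dx":-0.08,"dy":0.2,"dz":0.05,"turn":0},{"dx":-0.08,"dy":0.2,"dz":0.05,"turn":0},{"dx":-0.08,"dy":0.2,"dz":0.05,"turn":0}]' && python3 -m pendant '[{"dx":0,"dy":0,"dz":0,"turn":0},{"dx":0,"dy":0,"dz":0,"turn":0},{"dx":0,"dy":0,"dz":0,"turn":0},{"dx":0,"dy":0,"dz":0,"turn":0},{"dx":0,"dy":0,"dz":0,"turn":0},{"dx":0,"dy":0,"dz":0,"turn":0}]' 1; python3 plan.py 521.5 180 48 88.4; python3 - <<'E'
from h import *
from station import manip
c=manip.read_camera("scene");crop(c["img"],290,180,470,320,4.2,"pics/s9.png")
E
```

```text
t: 9.15
position: [520.6, 180.4, 47.4]
orientation: [0.507, 0.493, -0.493, -0.507]
wrist_force: [0.1, 0.2, 0.3]
width: 47.3
t: 9.65
position: [520.4, 180.1, 47.1]
orientation: [0.507, 0.493, -0.493, -0.507]
wrist_force: [-2.4, -1.5, 4.3]
width: 10.2
t 9.65 pos [520.4 180.1  47.1] jaw 88.39 down [-0. -0. -1.] F [-2.4 -1.5  4.3] w 10.2
dx dy dz [-0.   -0.09 -0.11] turn -0.01 rows 0.03420176790952584
```

View pics/s9.png

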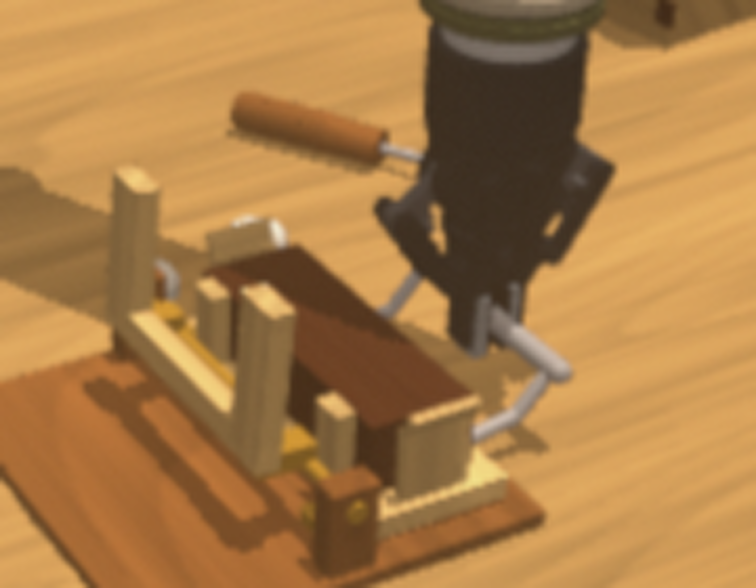

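```bash
python3 - <<'E'
import numpy as np
r=14.5
for a in (32,64,96,128,160):
    print(a,[(t,round(r*(np.cos(np.radians(t))-np.cos(np.radians(a))),2),round(-r*(np.sin(np.radians(t))-np.sin(np.radians(a))),2)) for t in range(a+4,min(a+33,181),4)])
E
python3 -m pendant '[{"dx":-0.03,"dy":-1,"dz":0,"turn":0},{"dx":-0.14,"dy":-2,"dz":0,"turn":0},{"dx":-0.32,"dy":-3,"dz":0,"turn":0},{"dx":-0.56,"dy":-4,"dz":0,"turn":0},{"dx":-0.87,"dy":-4.96,"dz":0,"turn":0},{"dx":-1.25,"dy":-5.9,"dz":0,"turn":0},{"dx":-1.7,"dy":-6.8,"dz":0,"turn":0},{"dx":-2.2,"dy":-7.68,"dz":0,"turn":0}]'
```

```text
32 [(36, np.float64(-0.57), np.float64(-0.84)), (40, np.float64(-1.19), np.float64(-1.64)), (44, np.float64(-1.87), np.float64(-2.39)), (48, np.float64(-2.59), np.float64(-3.09)), (52, np.float64(-3.37), np.float64(-3.74)), (56, np.float64(-4.19), np.float64(-4.34)), (60, np.float64(-5.05), np.float64(-4.87)), (64, np.float64(-5.94), np.float64(-5.35))]
64 [(68, np.float64(-0.92), np.float64(-0.41)), (72, np.float64(-1.88), np.float64(-0.76)), (76, np.float64(-2.85), np.float64(-1.04)), (80, np.float64(-3.84), np.float64(-1.25)), (84, np.float64(-4.84), np.float64(-1.39)), (88, np.float64(-5.85), np.float64(-1.46)), (92, np.float64(-6.86), np.float64(-1.46)), (96, np.float64(-7.87), np.float64(-1.39))]
96 [(100, np.float64(-1.0), np.float64(0.14)), (104, np.float64(-1.99), np.float64(0.35)), (108, np.float64(-2.97), np.float64(0.63)), (112, np.float64(-3.92), np.float64(0.98)), (116, np.float64(-4.84), np.float64(1.39)), (120, np.float64(-5.73), np.float64(1.86)), (124, np.float64(-6.59), np.float64(2.4)), (128, np.float64(-7.41), np.float64(2.99))]
128 [(132, np.float64(-0.78), np.float64(0.65)), (136, np.float64(-1.5), np.float64(1.35)), (140, np.float64(-2.18), np.float64(2.11)), (144, np.float64(-2.8), np.float64(2.9)), (148, np.float64(-3.37), np.float64(3.74)), (152, np.float64(-3.88), np.float64(4.62)), (156, np.float64(-4.32), np.float64(5.53)), (160, np.float64(-4.7), np.float64(6.47))]
160 [(164, np.float64(-0.31), np.float64(0.96)), (168, np.float64(-0.56), np.float64(1.94)), (172, np.float64(-0.73), np.float64(2.94)), (176, np.float64(-0.84), np.float64(3.95)), (180, np.float64(-0.87), np.float64(4.96))]
t: 10.37
position: [519.8, 159.2, 125.0]
orientation: [-0.506, -0.494, 0.493, 0.507]
wrist_force: [2.2, 3.9, -2.7]
width: 9.6
```

```bash
python3 -m pendant '[{"dx":-0.57,"dy":-0.84,"dz":0,"turn":0},{"dx":-1.19,"dy":-1.64,"dz":0,"turn":0},{"dx":-1.87,"dy":-2.39,"dz":0,"turn":0},{"dx":-2.59,"dy":-3.09,"dz":0,"turn":0},{"dx":-3.37,"dy":-3.74,"dz":0,"turn":0},{"dx":-4.19,"dy":-4.34,"dz":0,"turn":0},{"dx":-4.19,"dy":-4.34,"dz":0,"turn":0}]'
python3 - <<'E'
from h import *
from station import manip
c=manip.read_camera("scene");crop(c["img"],270,150,470,310,4,"pics/s10.png")
E
```

```text
t: 10.95
position: [518.7, 118.6, 170.7]
orientation: [-0.506, -0.495, 0.492, 0.507]
wrist_force: [-5.2, 9.4, 10.6]
width: 9.7
```

View pics/s10.png

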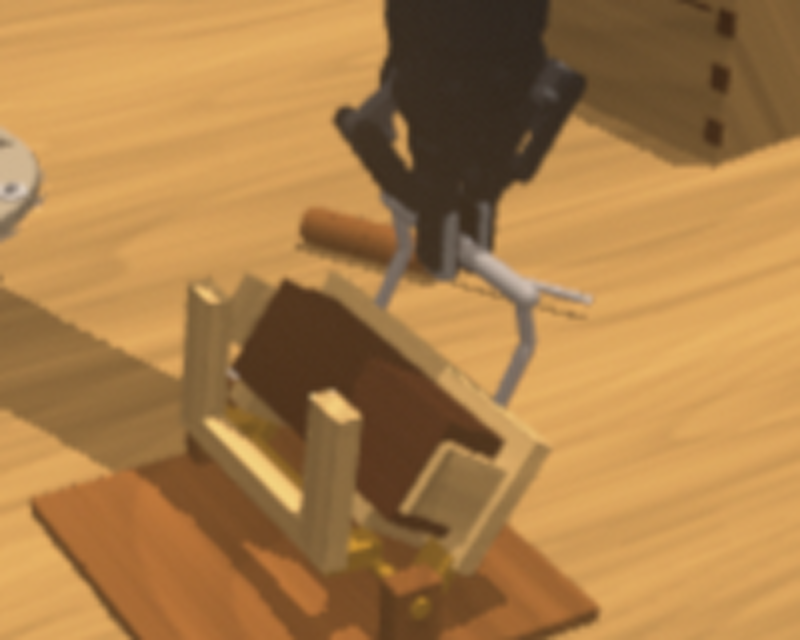

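```bash
python3 plan.py 519 118 170; python3 -m pendant '[{"dx":-0.86,"dy":-0.54,"dz":0,"turn":0},{"dx":-1.75,"dy":-1.01,"dz":0,"turn":0},{"dx":-2.68,"dy":-1.42,"dz":0,"turn":0},{"dx":-3.63,"dy":-1.77,"dz":0,"turn":0},{"dx":-4.6,"dy":-2.05,"dz":0,"turn":0},{"dx":-5.59,"dy":-2.26,"dz":0,"turn":0},{"dx":-6.59,"dy":-2.4,"dz":0,"turn":0},{"dx":-7.6,"dy":-2.47,"dz":0,"turn":0}]'
python3 - <<'E'
from h import *
from station import manip
c=manip.read_camera("scene");crop(c["img"],270,150,470,310,4,"pics/s11.png")
E
python3 plan.py 519 118 170
```

```text
t 11.0 pos [518.8 119.2 170.3] jaw 88.53 down [ 0.003  0.005 -1.   ] F [-3.8  9.9 11.1] w 10.2
dx dy dz [-0.12  0.03 -0.03] turn None rows 0.029865810483236076
t: 11.67
position: [516.6, 40.9, 194.0]
orientation: [-0.507, -0.494, 0.492, 0.507]
wrist_force: [-1.6, 4.9, 6.3]
width: 9.8
t 11.72 pos [516.5  38.4 194. ] jaw 88.31 down [ 0.002  0.001 -1.   ] F [-2.6  2.5  8.3] w 9.6
dx dy dz [ 7.96  2.41 -0.01] turn None rows 1.9944164798150807
```

View pics/s11.png

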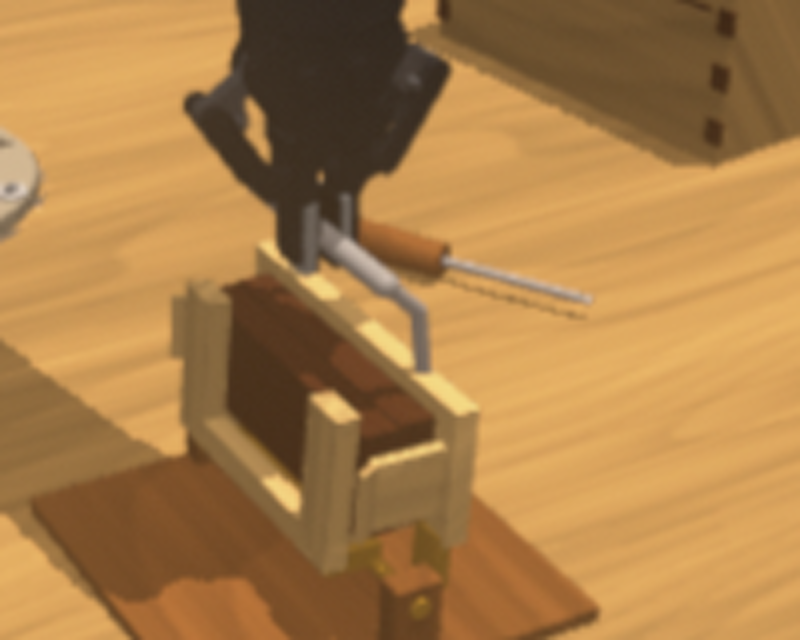

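```bash
python3 -m pendant '[{"dx":-1.01,"dy":0,"dz":0,"turn":0},{"dx":-2.02,"dy":0.05,"dz":0,"turn":0},{"dx":-3.02,"dy":0.18,"dz":0,"turn":0},{"dx":-4.01,"dy":0.38,"dz":0,"turn":0},{"dx":-4.99,"dy":0.65,"dz":0,"turn":0},{"dx":-5.94,"dy":0.98,"dz":0,"turn":0},{"dx":-6.86,"dy":1.38,"dz":0,"turn":0},{"dx":-7.76,"dy":1.85,"dz":0,"turn":0}]'
python3 - <<'E'
from h import *
from station import manip
c=manip.read_camera("scene");crop(c["img"],230,150,430,310,4,"pics/s12.png")
E
python3 plan.py 519 118 170
```

```text
t: 12.38
position: [514.5, -38.2, 173.2]
orientation: [0.507, 0.493, -0.493, -0.507]
wrist_force: [3.1, 3.5, -0.4]
width: 9.6
t 12.43 pos [514.4 -40.  172.1] jaw 88.27 down [ 0.    -0.001 -1.   ] F [ 4.9  1.1 -1. ] w 9.8
dx dy dz [1.581e+01 2.000e-01 1.000e-02] turn None rows 3.7916894522943547
```

View pics/s12.png

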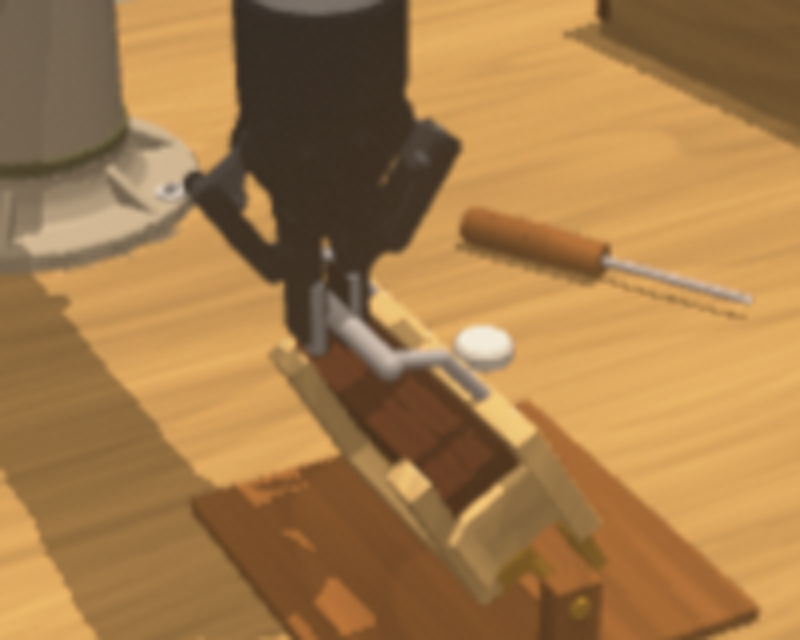

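```bash
python3 -m pendant '[{"dx":-0.86,"dy":0.54,"dz":0,"turn":0},{"dx":-1.68,"dy":1.13,"dz":0,"turn":0},{"dx":-2.45,"dy":1.78,"dz":0,"turn":0},{"dx":-3.18,"dy":2.48,"dz":0,"turn":0},{"dx":-3.86,"dy":3.24,"dz":0,"turn":0},{"dx":-4.48,"dy":4.03,"dz":0,"turn":0},{"dx":-5.05,"dy":4.87,"dz":0,"turn":0},{"dx":-5.55,"dy":5.75,"dz":0,"turn":0}]'
python3 plan.py 513 -110 47; python3 - <<'E'
import numpy as np
r=14.5;a=152
print([(t,round(r*(np.cos(np.radians(t))-np.cos(np.radians(a))),2),round(-r*(np.sin(np.radians(t))-np.sin(np.radians(a))),2)) for t in range(156,181,4)])
E
```

```text
t: 13.1
position: [512.8, -92.9, 114.8]
orientation: [-0.507, -0.493, 0.493, 0.507]
wrist_force: [4.5, 2.8, 1.2]
width: 9.9
t 13.1 pos [512.8 -92.9 114.8] jaw 88.41 down [-0.  0. -1.] F [4.5 2.8 1.2] w 9.9
dx dy dz [-1.71  6.78 -0.07] turn None rows 1.677261564720102
[(156, np.float64(-0.44), np.float64(0.91)), (160, np.float64(-0.82), np.float64(1.85)), (164, np.float64(-1.14), np.float64(2.81)), (168, np.float64(-1.38), np.float64(3.79)), (172, np.float64(-1.56), np.float64(4.79)), (176, np.float64(-1.66), np.float64(5.8)), (180, np.float64(-1.7), np.float64(6.81))]
```

```bash
python3 -m pendant '[{"dx":-0.44,"dy":0.91,"dz":0,"turn":0},{"dx":-0.82,"dy":1.85,"dz":0,"turn":0},{"dx":-1.14,"dy":2.81,"dz":0,"turn":0},{"dx":-1.38,"dy":3.79,"dz":0,"turn":0},{"dx":-1.56,"dy":4.79,"dz":0,"turn":0},{"dx":-1.65,"dy":5.6,"dz":0,"turn":0},{"dx":-1.66,"dy":5.9,"dz":0,"turn":0},{"dx":-1.66,"dy":5.9,"dz":0,"turn":0}]'
python3 plan.py 513 -110 47
```

```text
t: 13.77
position: [512.1, -109.5, 55.6]
orientation: [0.507, 0.493, -0.493, -0.507]
wrist_force: [4.4, 0.9, -2.7]
width: 10.0
t 13.77 pos [ 512.1 -109.5   55.6] jaw 88.4 down [-0.001 -0.001 -1.   ] F [ 4.4  0.9 -2.7] w 10.0
dx dy dz [-0.05  0.86 -0.09] turn None rows 0.20858786184307584
```

```bash
python3 -m pendant '[{"dx":-0.02,"dy":0.3,"dz":0,"turn":0},{"dx":-0.03,"dy":0.6,"dz":0,"turn":0},{"dx":-0.03,"dy":0.8,"dz":0,"turn":0},{"dx":-0.03,"dy":0.9,"dz":0,"turn":0},{"dx":-0.03,"dy":0.9,"dz":0,"turn":0},{"dx":-0.03,"dy":0.9,"dz":0,"turn":0}]'
python3 plan.py 513 -110 47;python3 - <<'E'
from h import *
from station import manip
c=manip.read_camera("scene");crop(c["img"],210,170,410,330,4,"pics/s13.png")
E
```

```text
t: 14.27
position: [512.1, -109.8, 47.7]
orientation: [0.507, 0.493, -0.493, -0.507]
wrist_force: [2.3, -1.9, -1.1]
width: 10.0
t 14.27 pos [ 512.1 -109.8   47.7] jaw 88.38 down [-0. -0. -1.] F [ 2.3 -1.9 -1.1] w 10.0
dx dy dz [-0.02  0.07 -0.09] turn None rows 0.027266090376673303
```

View pics/s13.png

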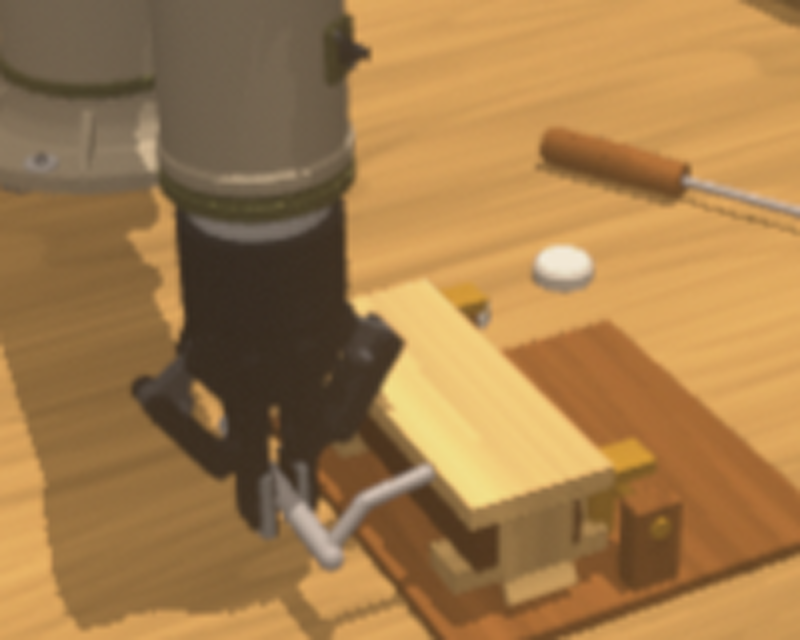

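```bash
python3 -m pendant '[{"dx":0,"dy":0.15,"dz":0,"turn":0},{"dx":0,"dy":0.3,"dz":0,"turn":0},{"dx":0,"dy":0.3,"dz":0,"turn":0},{"dx":0,"dy":0.3,"dz":0,"turn":0}]'
python3 plan.py 513 -110 47
```

```text
t: 14.65
position: [512.3, -109.8, 44.7]
orientation: [0.507, 0.493, -0.493, -0.507]
wrist_force: [1.9, -3.0, 0.3]
width: 9.8
t 14.65 pos [ 512.3 -109.8   44.7] jaw 88.39 down [-0.    -0.001 -1.   ] F [ 1.9 -3.   0.3] w 9.8
dx dy dz [-0.02 -0.23 -0.07] turn None rows 0.058598153415001845
```

```bash
python3 -m pendant '[{"dx":0,"dy":0.15,"dz":0,"turn":0},{"dx":0,"dy":0.3,"dz":0,"turn":0},{"dx":0,"dy":0.3,"dz":0,"turn":0},{"dx":0,"dy":0.3,"dz":0,"turn":0}]'
python3 plan.py 513 -110 47;python3 - <<'E'
from h import *
from station import manip
c=manip.read_camera("scene");crop(c["img"],210,170,410,330,4,"pics/s14.png")
E
```

```text
t: 14.98
position: [512.4, -109.9, 44.2]
orientation: [0.507, 0.493, -0.493, -0.507]
wrist_force: [-11.1, 0.0, 30.8]
width: 9.8
t 14.98 pos [ 512.4 -109.9   44.2] jaw 88.37 down [ 0.001  0.    -1.   ] F [-11.1   0.   30.8] w 9.8
dx dy dz [-0.01 -0.28 -0.06] turn None rows 0.06765230261958348
```

View pics/s14.png

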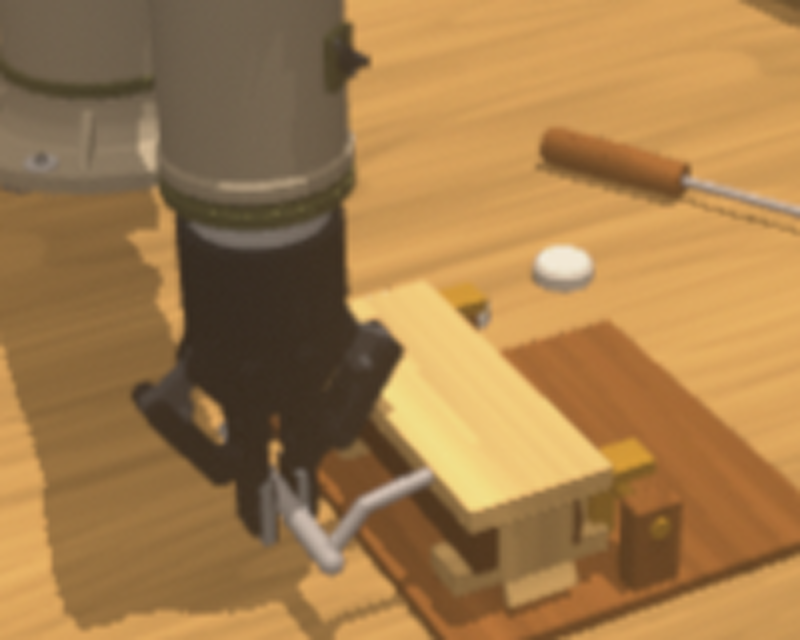

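The leaf is at its stop: TCP z stays at 44.2 while the force rises to 31 N. I relieve the pressure, open and retreat upward.

```bash
python3 -m pendant '[{"dx":0,"dy":-0.2,"dz":0,"turn":0},{"dx":0,"dy":-0.25,"dz":0,"turn":0},{"dx":0,"dy":-0.25,"dz":0,"turn":0}]' ; python3 -m pendant '[{"dx":0,"dy":0,"dz":0,"turn":0},{"dx":0,"dy":0,"dz":0,"turn":0},{"dx":0,"dy":0,"dz":0,"turn":0},{"dx":0,"dy":0,"dz":0,"turn":0},{"dx":0,"dy":0,"dz":0,"turn":0},{"dx":0,"dy":0,"dz":0,"turn":0}]' 0; python3 -m pendant '[{"dx":0,"dy":-1,"dz":0,"turn":0},{"dx":0,"dy":-3,"dz":0,"turn":0},{"dx":0,"dy":-6,"dz":0,"turn":0},{"dx":0,"dy":-10,"dz":0,"turn":0},{"dx":0,"dy":-14,"dz":0,"turn":0},{"dx":0,"dy":-14,"dz":0,"turn":0},{"dx":0,"dy":-14,"dz":0,"turn":0}]'
python3 plan.py 480 -300 190
```

```text
t: 15.28
position: [512.3, -109.8, 44.6]
orientation: [0.507, 0.493, -0.493, -0.507]
wrist_force: [-1.0, -4.0, 8.3]
width: 9.6
t: 15.78
position: [511.6, -111.4, 43.9]
orientation: [0.508, 0.492, -0.493, -0.507]
wrist_force: [-0.5, -8.2, 1.2]
width: 42.3
t: 16.37
position: [513.7, -108.7, 186.9]
orientation: [0.508, 0.495, -0.492, -0.506]
wrist_force: [-0.1, -0.2, -1.5]
width: 42.8
t 16.37 pos [ 513.7 -108.7  186.9] jaw 88.47 down [ 0.005  0.001 -1.   ] F [-0.1 -0.2 -1.5] w 42.8
dx dy dz [-19.21  -0.33   2.86] turn None rows 4.658126168615956
```

Clear. I'll move aside so the cameras can see the result.

```bash
python3 -m pendant '[{"dx":-3.5,"dy":0,"dz":0.5,"turn":0},{"dx":-7,"dy":0,"dz":1,"turn":0},{"dx":-10.5,"dy":0,"dz":1.5,"turn":0},{"dx":-14,"dy":0,"dz":2,"turn":0},{"dx":-17,"dy":0,"dz":2.5,"turn":0},{"dx":-19,"dy":0,"dz":2.8,"turn":0},{"dx":-19,"dy":0,"dz":2.8,"turn":0},{"dx":-19,"dy":0,"dz":2.8,"turn":0}]'
python3 - <<'E'
from h import *
from station import manip
for n in ["wrist","scene","top"]:
  c=manip.read_camera(n);cv2.imwrite(f"pics/{n}15.png",c["img"][:,:,::-1]);np.savez(n+"15.npz",**c)
  if n=="scene":crop(c["img"],210,170,410,330,4,"pics/s15.png")
  if n=="top":crop(c["img"],200,170,400,310,4,"pics/t15.png")
E
```

```text
t: 17.03
position: [477.8, -298.9, 182.6]
orientation: [-0.506, -0.492, 0.493, 0.509]
wrist_force: [-0.0, 0.8, -0.3]
width: 42.7
```

View pics/s15.png

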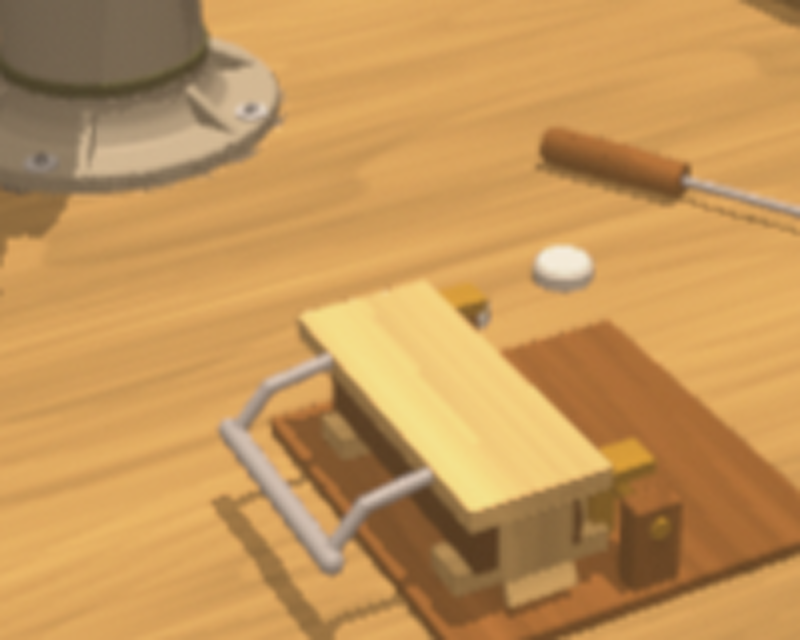

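View pics/t15.png

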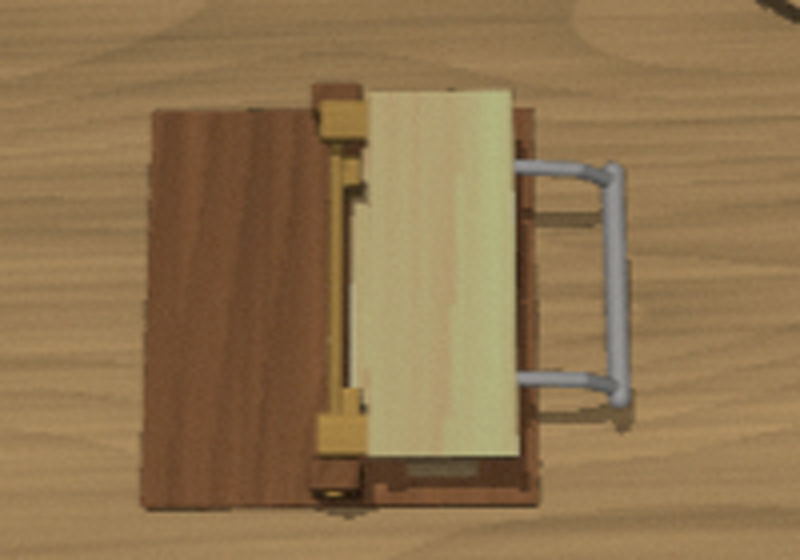

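View pics/wrist15.png

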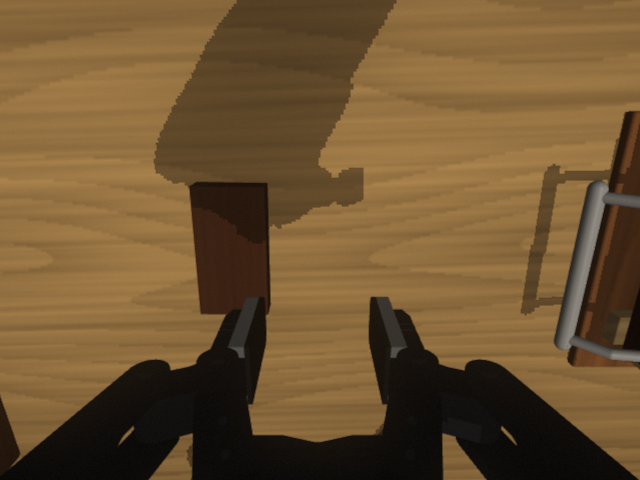

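The leaf lies folded flat on the −y side. The bar is at top crop (614–623, 170–398) and no loose knob is visible. Last check is the bar height from two views.

```bash
python3 -m pendant '[{"dx":0,"dy":0,"dz":0,"turn":0},{"dx":0,"dy":0,"dz":0,"turn":0},{"dx":0,"dy":0,"dz":0,"turn":0},{"dx":0,"dy":0,"dz":0,"turn":0}]'; python3 - <<'E'
from h import *
from station import manip
t=np.load("top15.npz");s=np.load("scene15.npz")
print(tri(t,(200+614/4,170+170/4),s,(210+228/4,170+428/4)),tri(t,(200+622/4,170+398/4),s,(210+333/4,170+562/4)))
print(tri(t,(200+614/4,170+170/4),s,(210+333/4,170+562/4)),tri(t,(200+622/4,170+398/4),s,(210+228/4,170+428/4)))
c=manip.read_camera("top");d=np.abs(c["img"].astype(int)-t["img"].astype(int)).max(2);d=d[180:300,230:370];print("moved px",(d>25).sum())
st=manip.state();print(st["t"],st["wrist_force"])
manip.job_done()
E
```

```text
t: 17.52
position: [479.3, -298.0, 184.4]
orientation: [0.507, 0.493, -0.493, -0.507]
wrist_force: [-0.9, 0.3, -0.7]
width: 42.4
[ 544.98807309 -128.09365767  109.69991268] [479.929576   -91.41656719 -27.57148584]
[ 573.08561621 -111.88979488   45.42729309] [ 451.28632453 -109.39272011   45.52572805]
moved px 0
17.5667 [ 0.12493601 -0.46375302 -0.18931259]
the job is handed in; nothing more can be done
```

I laid the 158 mm dark tray face-down squarely on the loaded tray, let go of it, and swung the leaf right over by its bar until it met the stop. I then released the bar, backed the arm clear and handed the job in at 17.6 s.

- **Placing:** the wrist camera showed the held tray in line with the loaded one to about 0.5 mm before I set it down. It touched down at 5.6 N and stayed seated square between the cheeks.
- **Swing:** the trays stayed shut together all the way over, with the fork folded down ahead of them. At the stop the bar took about 31 N at the wrist, the highest reading of the job, and I eased off before letting go.
- **Last checks:** two camera views put the bar at z = 45.4 and 45.5 mm at y ≈ −110, so the leaf lies flat on the far side. The jig did not move between two pictures about half a second apart, and nothing was touching the gripper.
- **What I could not check:** the knobs cannot be seen inside the closed trays. I infer that they are upside down in the other tray, since none came out at any point.
- **Disagreements:**
  - The top and wrist cameras differed by 2 to 4 mm on where the tray and nest were. I split the difference to grasp the tray and trusted the wrist view to set it down.
  - My first bar-height calculation matched the bar's ends the wrong way round between the two views and gave nonsense. The correct pairing is the one above.

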